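Hang a sanitised icing comb up to dry on an S-hook

TASK

The icing comb in the front slot of the draining rack has just been sanitised, so the gripper must not touch it: take the large S-hook off the utensil rail, feel with its free lower end, from beneath and without forcing, for the small hole in the comb's swivelling hanging tab, and when it is through draw the comb up out of its slot. Hang the hook back over the rail so that the comb hangs from it, free and still, to dry, and leave the other tools, the muffins and the jar where they are.

Things in the scene. Friction and masses are not known exactly. Their poses are not given: they have to be found in the camera images.
- rail: utensil rail of bare steel, fixed: a level tube 12 mm thick along its own y axis, tube axis 300 mm above the table, from y = -150 to +150 mm between two posts (14 mm thick, ball heads 20 mm) on a base strip 60 x 330 x 8 mm. Origin on the table under the middle of the tube.
- hook: large steel S-hook, 6 mm round wire, 119 mm tall, 60 g, lying in its own x-z plane, hung on the rail (hook's y along the tube). Origin: inside top of the upper arch, the point that sits on the rail; z up. Upper arch: half circle, wire-centre radius 22 mm about (0,0,-19) mm, free end at (-22,0,-26), the other side running down into the sleeve, then slanting to the lower bend. To leave the tube: lift 32 to 36 mm, then move to +x.
- hook_grip (a point): middle of the flat-sided black sleeve on the hook's straight upright part, 14 (x) x 10 (y) x 26 (z) mm: the place to hold it, by the flats. At (22,0,-32) mm in the hook's frame; axes as the hook's. The top of the hook is 38 mm above this point.
- hook_bend (a point): wire centre at the lowest point of the lower bend, at (-8.5,0,-113) mm in the hook's frame; axes as the hook's. The bend has 15 mm wire-centre radius about (-8.5,0,-98); past its bottom it curves up to (3,0,-107.6) and goes on as 14 mm of straight wire, rising at 50 degrees towards the hook's +x, to the free tip.
- hook_tip (a point): centre of the rounded free end of the lower bend, at (12,0,-97) mm in the hook's frame; nothing of the hook is within 20 mm beyond it
- rack: steel wire draining rack, fixed: tray 250 x 150 x 18 mm (floor 8 mm up) with slots at own x = 0, 60, 120 mm, each two pairs of 4 mm wires along y, so slanted that a plate in it leans 30 degrees from upright towards the rack's -x. They hold a plate loosely (2 mm play) over its lowest 62 mm; slot tops 65 mm above the table. Origin on the table at the foot of the front slot (x = 0).
- comb: icing comb: flat stainless plate 80 (y) x 120 (z) x 2.5 (x) mm, toothed along its -y edge, with a hanging tab on top. It stands in the front slot, leaning 30 to 33 degrees towards the rack's -x, rattles a little and slides freely along the slot. Origin: middle of its lower edge; z up along the plate, x square to it (the upper face looks to +x). 150 to 250 g.
- comb_rivet (a point): rivet of the hanging tab, at (2.5,0,112) mm in the comb's frame; axes as the comb's. The tab, a steel strip 24 x 52 x 2.5 mm, lies on the upper face and reaches 44 mm past the rivet; its round hole, 9 mm across, is 32 mm from the rivet. The tab turns stiffly on the rivet (12 N mm) in the plane of the plate; it stands up to 40 degrees to either side of the comb's z, and this angle is not measured.
- small_hook: small S-hook of 4 mm wire, 75 mm tall, hung near one end of the rail; origin at the inside top of its arch. Leave it.
- bowl_scraper: white half-round plastic bowl scraper, 90 x 105 mm, in the rack's middle slot; origin at the middle of its lower edge. Leave it.
- bench_scraper: steel bench scraper 100 mm square with a black grip, in the rack's rear slot; origin at the middle of its lower edge. Leave it.
- muffin_a: muffin in a white paper cup, 68 mm across, 63 mm tall, origin under its centre. Leave it.
- muffin_b: another such muffin. Leave it.
- jar: amber jar with a steel cap, 64 mm across, 100 mm tall, origin under its centre. Leave it.
Things that resemble listed ones, but are neither listed nor needed, are in the scene too. What is shaped like the comb but pink or purple is not meant.

How it is judged:
By the outcome, as a careful person would: the job done as asked, in the order asked, and still so for the second after the job is handed in, with the robot touching nothing.
It also fails if it takes over 72 s, if anything falls off the work surface, if the arm or the gripper's body presses on something with over 40 N, if the wrist force passes 120 N, or if a joint passes its speed limit or range.

ROBOT

A 6-joint arm with a two-finger parallel gripper is mounted at the origin on the work surface. World frame = base frame: x ahead of the robot, y to its left, z up, the work surface at z = 0. Lengths are in m, angles in rad, forces in N, time in s.
With the tool pointing down it reaches from about 0.375 to 0.9 m from the base axis. Payload 3.1 kg.
Tool frame: the origin (TCP) lies at the very end of the fingers, on their centre line; the grasp point (between the pads) lies 19 mm behind it; z points along the fingers, y is the direction in which the jaws open and shut (so a half turn about z gives the same grasp; the last joint's range is limited). The gripper opens to 87 mm and grips with 3 to 60 N. Pads are 19 mm wide; open, the fingers measure 117 mm over their backs; the gripper's body (75 mm by 190 mm) begins 51 mm behind the grasp point.
Start: joints at [-1.359, 0.527, 1.433, -0, 1.181, -0.178], TCP at [0.238, -0.578, 0.223] pointing down, gripper open.
Joint ranges: [-3.08, 3.08], [-0.75, 2.2], [0.22, 2.44], [-1.43, 4.57], [0, 2.65], [-2.85, 2.85]. Speed limits (rad/s): [2.79, 2.79, 3.14, 3.14, 3.14, 3.14].

INTERFACE

Orientations are given as a unit quaternion [x, y, z, w].
In Python, from rig import robot gives the robot as it stands. The module is installed in compiled form; this text tells all that it offers.
- The arm moves only by the tool carry_out, never from a script. Its argument "series" is a list of rows, each a list of 7 numbers: the shift along the tool's x, y, z in mm, then the turn, a rotation vector about the tool's x, y, z in degrees, then the gripper command: -1 is shut, 1 is fully open, values between are in proportion. In form: [[tx, ty, tz, rx, ry, rz, claw], ...]. A call has 1 to 8 rows; each row is the pose to reach, as a shift and turn from the pose measured when the call began, along the tool's axes at that moment; what a row does not reach only later rows make up. A row lasts 1/8 s, in which the tool goes at most 62.5 mm and 10.7 degrees, less where a joint would pass 70% of its speed; a pose out of reach is approached as far as the arm can. A call with a gripper value outside its range is refused whole. The fingers move at their own pace and stop on an object; "force" is the grip in N (left out, the last holds). Time passes only in rows, so rows that repeat a pose let the fingers close. It gives the time, the measured TCP pose, the force and the opening at its end, in the units of the state.
- robot.get_obs(): the state, without advancing time (a new reading comes with each control period).
- robot.camera(name): name is "scene" or "top" or "wrist"; returns a dict with "pixels" (400x640x3 uint8, red, green, blue), "fx", "fy", "cx", "cy" (pixels), "position" and "attitude" of the camera in the world. Camera axes: x right, y down, z forward; pixel columns grow to the right and rows downward; lengths in m; the calibration is good to about 2 mm. The wrist camera is an equidistant fisheye: a pixel r from the principal point sees the ray r / f radians off the axis. A picture is of the moment at which its call begins. There is no depth.
- robot.hand_in(): hands the job in, once; it reports no verdict.
The state is a dict: "time": time; "q": joint angles; "joint_velocities": joint speeds; "joint_torque": joint torques, N m; "position": TCP position; "tool_rot": TCP orientation; "ft_force": force on the tool from outside, world axes, zero at the start; "moment": the same for the moment, N m; "grip_width": finger opening in m.
Only numpy, scipy, OpenCV 4.12 (cv2) and the standard library are available. Lean on these libraries where they do the work, as an engineer would, in place of code of your own. Each camera call takes 0.05 s, during which the arm holds its last target.

## Working session

There is one attempt and no reset: what is moved stays moved. The work goes in short steps, Python scripts to look and compute and a tool call to move; the robot and the scene stay as the last step left them, time stands still between calls to the robot, and variables do not carry over. Pictures are saved under pics/ and viewed, and the job is handed in when it is done.

Besides the shell and the picture viewer there is one more tool, called after ">>>" as name(argument=value, ...), one argument or row to a line, values as JSON. carry_out: Moves the arm, as the interface text tells. Its arguments: {"type":"object","properties":{"series":{"type":"array"},"force":{"type":"number"}},"required":["series"]}

```bash
mkdir -p pics; ls; python3 - <<'E'
from rig import robot
import cv2
o=robot.get_obs()
for k,v in o.items(): print(k,v)
for n in("scene","top","wrist"):
    c=robot.camera(n)
    print(n,{k:v for k,v in c.items() if k!="pixels"})
    cv2.imwrite(f"pics/{n}0.png",c["pixels"][:,:,::-1])
E
```

```text
pics
time 0.0
q [-1.35951142e+00  5.28474240e-01  1.43388700e+00 -5.22253025e-06
  1.18135108e+00 -1.78511890e-01]
joint_velocities [ 0.00117694  0.000468    0.00017168 -0.00077132 -0.00164448 -0.00125591]
joint_torque [-1.66372942e-03 -4.40041888e+01 -1.76591885e+01  6.32674573e-02
  5.83116850e-02 -1.76825538e-04]
position [ 0.23736745 -0.57740075  0.22157151]
tool_rot [ 9.81066608e-01  1.93667725e-01 -1.97805486e-05 -1.05965149e-03]
ft_force [-0.67859185 -0.89220986  0.73212698]
moment [-0.02416215 -0.00832178  0.00109693]
grip_width 0.08685941617685616
scene {'fx': 381.44249955537987, 'fy': 381.44249955537987, 'cx': 323.85274017868875, 'cy': 204.3607693778314, 'position': array([1.0629195 , 0.34403624, 0.7760677 ]), 'attitude': array([ 0.47149791,  0.77457313, -0.36596241, -0.20927902])}
top {'fx': 362.0777795511299, 'fy': 362.0777795511299, 'cx': 320.26520740838083, 'cy': 196.51806000352468, 'position': array([0.26280187, 0.00667808, 1.25077698]), 'attitude': array([ 0.71228656, -0.69514528,  0.06314752, -0.07371091])}
wrist {'fx': 309.70691628693146, 'fy': 309.70691628693146, 'cx': 322.5557967995673, 'cy': 198.81697949065372, 'position': array([ 0.29728641, -0.55265043,  0.38492824]), 'attitude': array([ 0.82466458, -0.55248786, -0.0682779 ,  0.10011803])}
```

View pics/scene0.png

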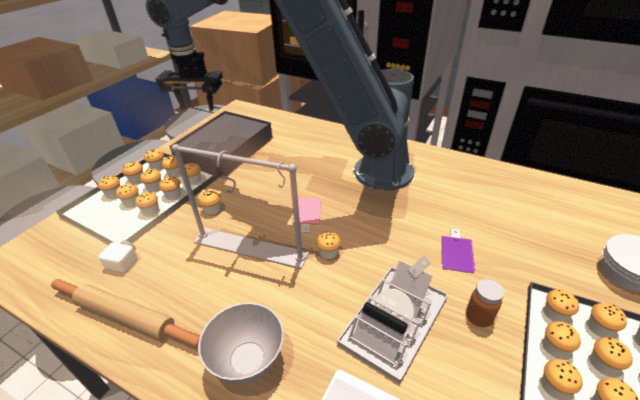

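View pics/top0.png

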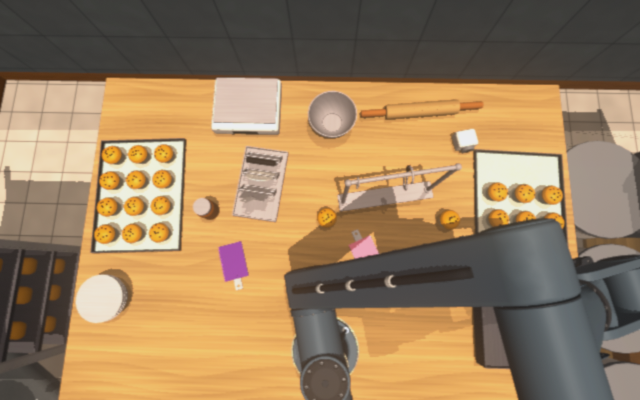

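View pics/wrist0.png

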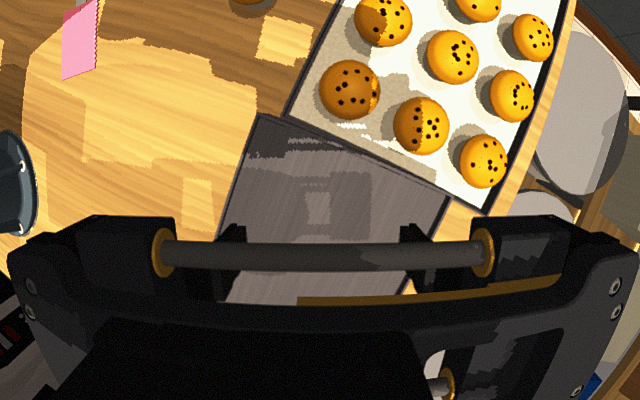

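```bash
cat > h.py <<'E'
import numpy as np, cv2
from scipy.spatial.transform import Rotation as R
import pickle
CAM={
'scene':dict(f=381.4425,cx=323.85274,cy=204.36077,p=np.array([1.0629195,0.34403624,0.7760677]),R=R.from_quat([0.47149791,0.77457313,-0.36596241,-0.20927902])),
'top':dict(f=362.07778,cx=320.265207,cy=196.51806,p=np.array([0.26280187,0.00667808,1.25077698]),R=R.from_quat([0.71228656,-0.69514528,0.06314752,-0.07371091]))}
def proj(n,P):
    c=CAM[n] if isinstance(n,str) else n
    q=c['R'].inv().apply(np.atleast_2d(P)-c['p'])
    if c.get('fish'):
        r=np.linalg.norm(q[:,:2],axis=1);th=np.arctan2(r,q[:,2]);k=np.where(r>1e-9,c['f']*th/np.maximum(r,1e-9),0)
        return np.c_[c['cx']+k*q[:,0],c['cy']+k*q[:,1]]
    return np.c_[c['cx']+c['f']*q[:,0]/q[:,2],c['cy']+c['f']*q[:,1]/q[:,2]]
def ray(n,uv):
    c=CAM[n] if isinstance(n,str) else n
    x=(uv[0]-c['cx'])/c['f'];y=(uv[1]-c['cy'])/c['f']
    if c.get('fish'):
        th=np.hypot(x,y);s=np.sinc(th/np.pi);d=np.array([x*s,y*s,np.cos(th)])
    else: d=np.array([x,y,1.])
    return c['p'],c['R'].apply(d/np.linalg.norm(d))
def onz(n,uv,z):
    p,d=ray(n,uv);return p+d*(z-p[2])/d[2]
def tri(obs):
    A=np.zeros((3,3));b=np.zeros(3)
    for n,uv in obs:
        p,d=ray(n,uv);M=np.eye(3)-np.outer(d,d);A+=M;b+=M@p
    X=np.linalg.solve(A,b)
    return X,[np.round(proj(n,X)[0]-uv,1) for n,uv in obs]
def wcam(c):
    return dict(f=c['fx'],cx=c['cx'],cy=c['cy'],p=c['position'],R=R.from_quat(c['attitude']),fish=True)
def crop(src,x0,y0,x1,y1,dst,s=None,draw=None):
    im=cv2.imread(src) if isinstance(src,str) else src
    s=s or min(800/(x1-x0),600/(y1-y0)); s=float(s)
    o=cv2.resize(im[y0:y1,x0:x1],None,fx=s,fy=s,interpolation=cv2.INTER_CUBIC)
    for pts,col in (draw or []):
        q=((np.array(pts)+.5-[x0,y0])*s).astype(int)
        cv2.polylines(o,[q.reshape(-1,1,2)],False,col,1,cv2.LINE_AA)
    cv2.imwrite(dst,o)
E
python3 - <<'E'
from h import *
crop('pics/scene0.png',160,130,320,280,'pics/s0a.png')
crop('pics/scene0.png',320,220,480,380,'pics/s0b.png')
crop('pics/top0.png',320,140,480,220,'pics/t0a.png')
crop('pics/top0.png',220,135,300,230,'pics/t0b.png')
E
```

```text
(no output)
```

View pics/s0a.png

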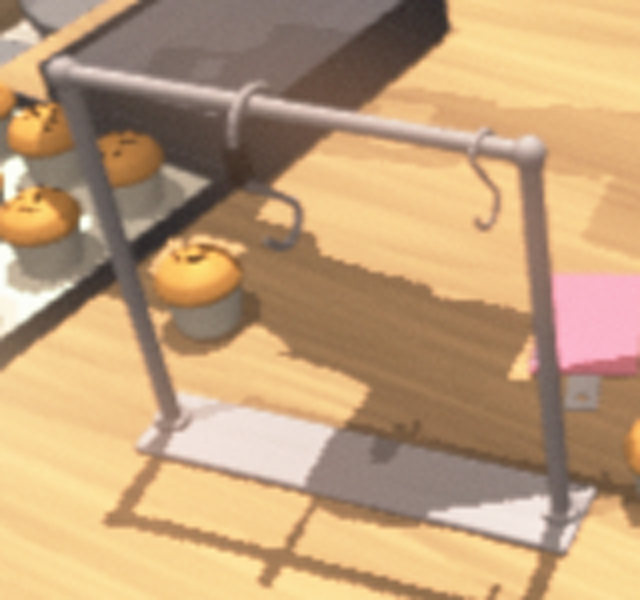

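View pics/s0b.png

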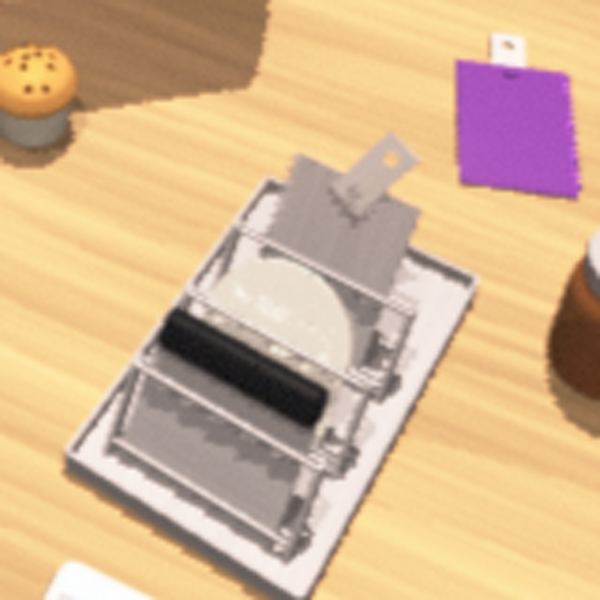

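View pics/t0a.png

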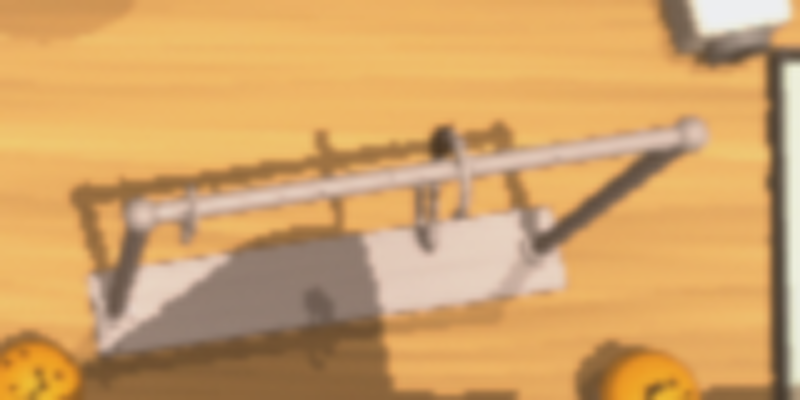

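View pics/t0b.png

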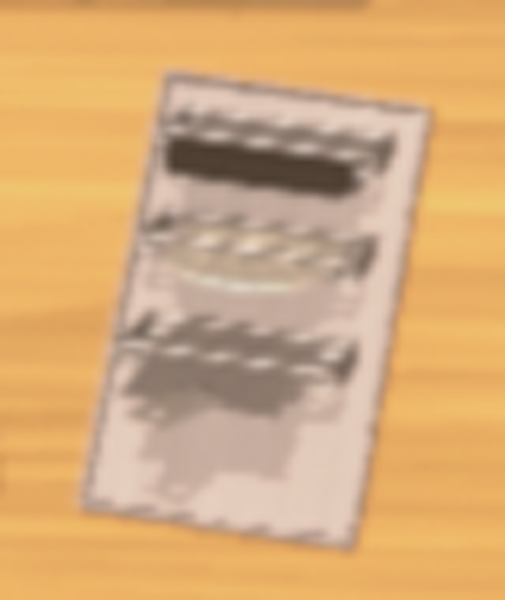

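```bash
python3 - <<'E'
from h import *
def cp(u,v,s,x0,y0): return ((u+.5)/s-.5+x0,(v+.5)/s-.5+y0)
A,e=tri([('scene',cp(60,70,4,160,130)),('top',cp(692,133,5,320,140))]);print(A,e)
B,e=tri([('scene',cp(531,151,4,160,130)),('top',cp(140,213,5,320,140))]);print(B,e,np.linalg.norm(A-B))
# rack tray corners in scene, z=0.018
s=600/160.
for uv in [(275,183),(477,275),(68,455),(303,598)]:
    print('traycorner',onz('scene',cp(*uv,s,320,220),.018))
st=600/95
for uv in [(168,75),(432,105),(85,510),(352,547)]:
    print('top',onz('top',cp(*uv,st,220,135),.018))
print('hole z~.13',onz('scene',cp(393,160,s,320,220),.13),'rivet',onz('scene',cp(350,195,s,320,220),.105))
print('hookbend~',onz('scene',cp(285,245,4,160,130),.19))
T=R.from_quat([9.81066608e-01,1.93667725e-01,-1.97805486e-05,-1.05965149e-03]);p=np.array([0.23736745,-0.57740075,0.22157151])
C=R.from_quat([0.82466458,-0.55248786,-0.0682779,0.10011803])
print('cam in tool',T.inv().apply(np.array([0.29728641,-0.55265043,0.38492824])-p)); print((T.inv()*C).as_matrix().round(3))
w=dict(f=309.7,cx=322.556,cy=198.817,p=np.array([0.29728641,-0.55265043,0.38492824]),R=C,fish=True)
print(proj(w,[p,p+T.apply([0,0,-.019])]))
print(T.as_matrix().round(3))
E
```

```text
[ 0.54115291 -0.34689142  0.3009386 ] [array([-0.1, -0. ]), array([-0.1,  0. ])]
[ 0.48981184 -0.04892285  0.30133835] [array([-0.1, -0. ]), array([-0.1,  0.1])] 0.302359613087269
traycorner [0.42159256 0.18672146 0.018     ]
traycorner [0.43544921 0.32765372 0.018     ]
traycorner [0.66728104 0.15070556 0.018     ]
traycorner [0.68437564 0.29814362 0.018     ]
top [0.68089019 0.29790135 0.018     ]
top [0.66636226 0.1474856  0.018     ]
top [0.43161129 0.32710634 0.018     ]
top [0.41483002 0.18024309 0.018     ]
hole z~.13 [0.4684395  0.26568317 0.13      ] rivet [0.48378533 0.24781744 0.105     ]
hookbend~ [ 0.51201372 -0.22546794  0.19      ]
cam in tool [ 0.06489005 -0.00046522 -0.16333201]
[[ 0.    -0.971 -0.241]
 [ 1.     0.     0.   ]
 [-0.    -0.241  0.971]]
[[323.32542588 240.57656858]
 [323.4163254  254.31002891]]
[[ 0.925  0.38  -0.   ]
 [ 0.38  -0.925  0.002]
 [ 0.    -0.002 -1.   ]]
```

```bash
cat >> h.py <<'E'
def cp(u,v,s,x0,y0): return ((u+.5)/s-.5+x0,(v+.5)/s-.5+y0)
def tq(yaw,pitch=0.,roll=0.):
    """tool pointing down, tool x along world yaw (deg); pitch: tilt about tool y (deg), roll about tool x"""
    Z=R.from_euler('z',yaw,degrees=True)*R.from_matrix(np.diag([1.,-1,-1]))
    return Z*R.from_euler('y',pitch,degrees=True)*R.from_euler('x',roll,degrees=True)
def plan(o,P,Q,n=1,claw=1.):
    p=np.array(o['position']);q=R.from_quat(o['tool_rot'])
    d=q.inv().apply(np.array(P)-p)*1000;rv=(q.inv()*Q).as_rotvec(degrees=True)
    print('total mm',d.round(1),'deg',rv.round(2),'|d|',np.linalg.norm(d).round(1),np.linalg.norm(rv).round(1))
    for i in range(1,n+1): print([*(d*i/n).round(1).tolist(),*(rv*i/n).round(1).tolist(),claw])
E
python3 - <<'E'
from h import *
from rig import robot
a=onz('scene',cp(252,90,4,160,130),.309);b=onz('top',cp(460,172,5,320,140),.309);print(a,b)
yaw=9.76;Rz=R.from_euler('z',yaw,degrees=True)
A=np.array([0.541,-0.347,.3]);ax=Rz.apply([0,1,0])
for x in(a,b):
    t=(x-A)@ax;print(t,A+ax*t)
t=((b-A)@ax+(a-A)@ax)/2
O=A+ax*t;O[2]=.306
H=lambda x,z:O+Rz.apply([x/1000,0,z/1000])
im=[]
pts=[H(22*np.cos(f),-19+22*np.sin(f)) for f in np.linspace(np.pi,0,20)]
pts=[H(-22,-26)]+pts+[H(22,-45)]+[H(-8.5+15*np.cos(f),-98+15*np.sin(f)) for f in np.linspace(np.radians(150),np.radians(320),20)]+[H(12,-97)]
for n,r in(('scene',(160,130,320,280)),('top',(320,140,480,220))):
    crop(f'pics/{n}0.png',*r,f'pics/{n}0h.png',draw=[(proj(n,pts),(0,0,255)),(proj(n,[A,A+ax*.3]),(0,255,0))])
print('O',O,'grip',H(22,-32))
o=robot.get_obs()
G=H(22,-32)
plan(o,G+[0,0,.12-.019],tq(yaw),8)
E
```

```text
[ 0.51729327 -0.21840003  0.309     ] [ 0.51453249 -0.21951078  0.309     ]
0.13075747946892044 [ 0.51883379 -0.21813504  0.3       ]
0.130130817975913 [ 0.51894003 -0.21875263  0.3       ]
O [ 0.51888691 -0.21844384  0.306     ] grip [ 0.54056849 -0.21471436  0.274     ]
total mm [ 418.3 -220.7 -152.7] deg [-0.1  -0.   12.57] |d| 497.0 12.6
[52.3, -27.6, -19.1, -0.0, -0.0, 1.6, 1.0]
[104.6, -55.2, -38.2, -0.0, -0.0, 3.1, 1.0]
[156.9, -82.7, -57.3, -0.0, -0.0, 4.7, 1.0]
[209.2, -110.3, -76.4, -0.0, -0.0, 6.3, 1.0]
[261.5, -137.9, -95.5, -0.1, -0.0, 7.9, 1.0]
[313.8, -165.5, -114.6, -0.1, -0.0, 9.4, 1.0]
[366.1, -193.1, -133.6, -0.1, -0.0, 11.0, 1.0]
[418.3, -220.7, -152.7, -0.1, -0.0, 12.6, 1.0]
```

View pics/scene0h.png

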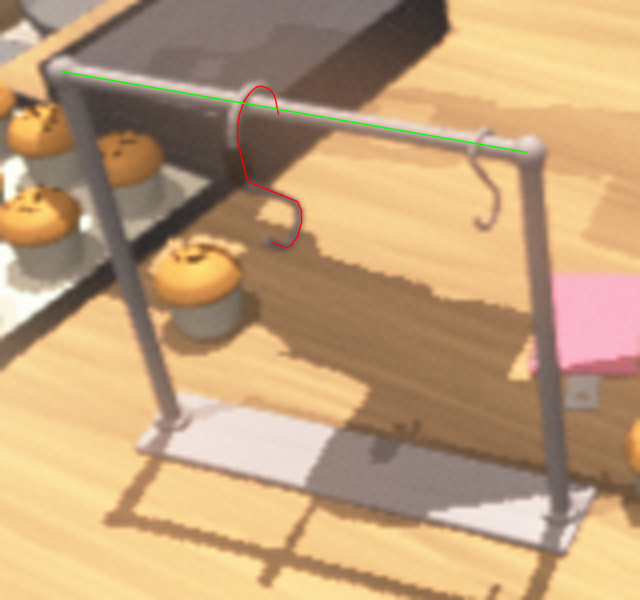

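View pics/top0h.png

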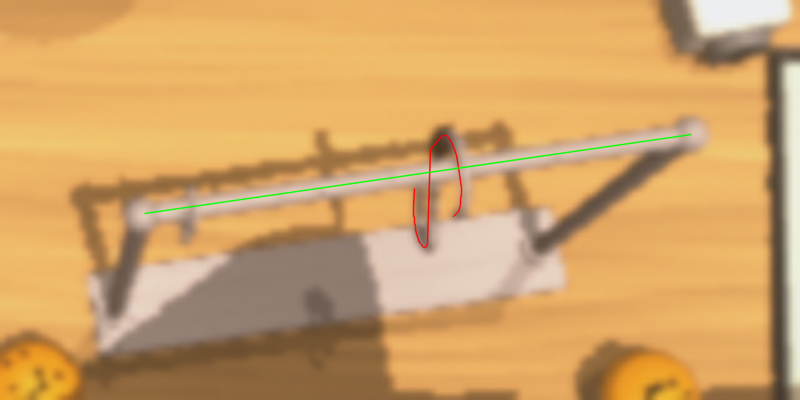

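>>> carry_out(
  series=[
    [40, -20, -45, 0, 0, 1.5, 1],
    [90, -45, -90, 0, 0, 3, 1],
    [145, -75, -130, 0, 0, 5, 1],
    [200, -105, -153, 0, 0, 7, 1],
    [258, -136, -153, 0, 0, 8.5, 1],
    [315, -166, -153, 0, 0, 10, 1],
    [370, -195, -153, 0, 0, 11.5, 1],
    [418, -220, -153, 0, 0, 12.6, 1],
  ],
)

```text
time: 1.15
position: [0.5284, -0.2293, 0.3751]
tool_rot: [0.996, 0.084, -0.0, -0.001]
ft_force: [-0.5, -0.2, -0.2]
grip_width: 0.0868
```

```bash
cat > snap.py <<'E'
import sys,pickle
from rig import robot
import cv2
n,dst=sys.argv[1:3]
c=robot.camera(n);cv2.imwrite(dst,c["pixels"][:,:,::-1]);pickle.dump((c,robot.get_obs()),open(dst[:-4]+'.pkl','wb'))
o=robot.get_obs();print(o['time'],o['position'],o['tool_rot'],o['ft_force'],o['grip_width'])
E
python3 snap.py wrist pics/w1.png
```

```text
1.2 [ 0.53278059 -0.22219318  0.37504141] [ 0.99613622  0.0876977   0.00256835 -0.00389191] [1.72829532 1.99281838 0.71826432] 0.08738425943406714
```

View pics/w1.png

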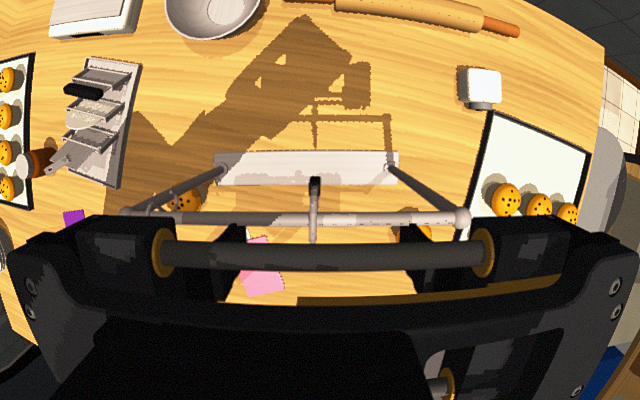

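```bash
cat > hk.py <<'E'
from h import *
def hookpts(O,Rh):
    H=lambda x,z:np.array(O)+Rh.apply([x/1000,0,z/1000])
    return np.array([H(-22,-26)]+[H(22*np.cos(f),-19+22*np.sin(f)) for f in np.linspace(np.pi,0,20)]+[H(22,-45)]+[H(-8.5+15*np.cos(f),-98+15*np.sin(f)) for f in np.linspace(np.radians(150),np.radians(320),20)]+[H(12,-97)])
E
python3 snap.py wrist pics/w2.png
python3 - <<'E'
from hk import *
c,o=pickle.load(open('pics/w2.pkl','rb'));w=wcam(c)
Rz=R.from_euler('z',9.76,degrees=True)
O=np.array([0.51888691,-0.21844384,0.306]);A=np.array([0.541,-0.347,.3])
crop('pics/w2.png',240,140,400,260,'pics/w2a.png')
crop('pics/w2.png',240,140,400,260,'pics/w2b.png',draw=[(proj(w,hookpts(O,Rz)),(0,0,255)),(proj(w,[A,A+Rz.apply([0,.3,0])]),(0,255,0))])
E
```

```text
1.25 [ 0.5303241  -0.22556028  0.37487433] [ 9.96057394e-01  8.86827937e-02  6.55868894e-04 -2.14470383e-03] [-0.37330456 -0.33420429 -0.16190915] 0.08694319332019779
```

View pics/w2a.png

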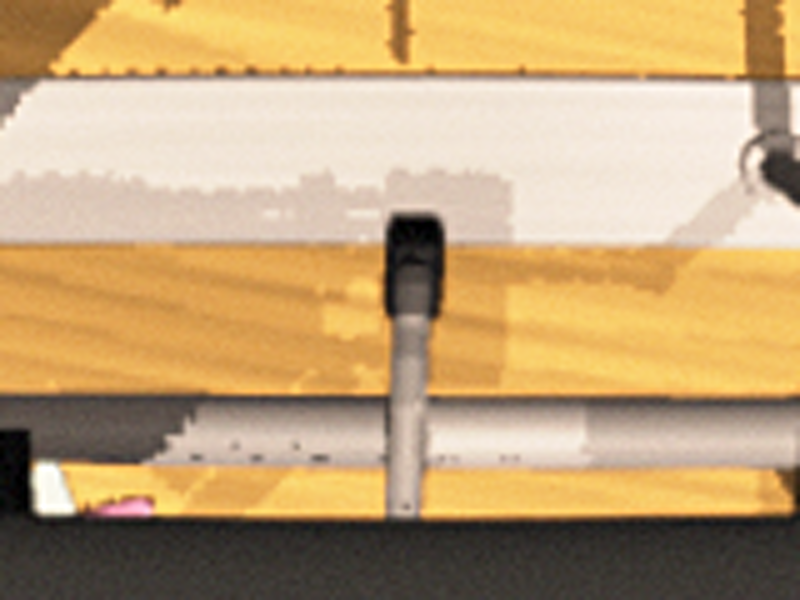

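View pics/w2b.png

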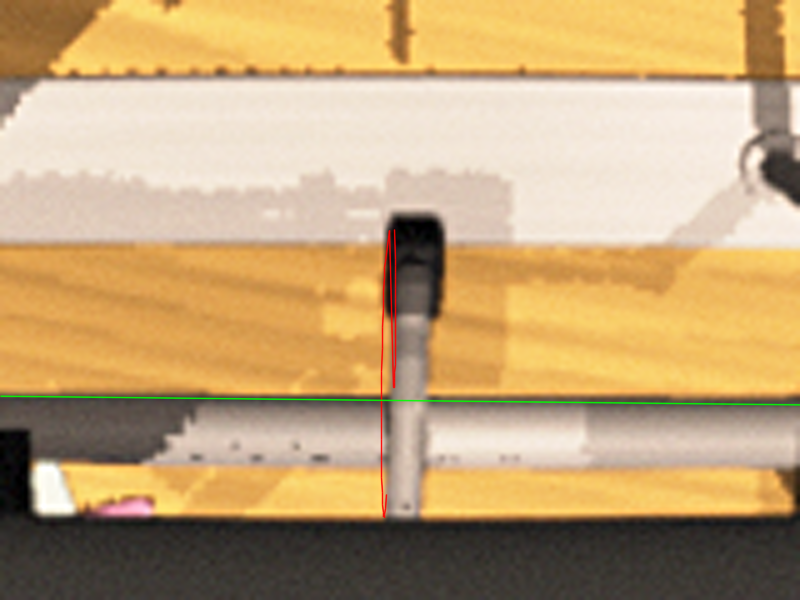

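>>> carry_out(
  series=[
    [10, -8, 0, 0, 0, 0, 1],
    [10, -8, 0, 0, 0, 0, 1],
    [10, -8, 0, 0, 0, 0, 1],
  ],
)

```text
time: 1.62
position: [0.5381, -0.217, 0.3748]
tool_rot: [0.996, 0.088, 0.0, -0.002]
ft_force: [-0.7, -0.9, -0.0]
grip_width: 0.0867
```

```bash
python3 snap.py wrist pics/w3.png
python3 - <<'E'
from hk import *
c,o=pickle.load(open('pics/w3.pkl','rb'));w=wcam(c)
T=R.from_quat(o['tool_rot']);print('cam in tool',T.inv().apply(c['position']-o['position']), (T.inv()*w['R']).as_euler('xyz',degrees=True))
Rz=R.from_euler('z',9.76,degrees=True)
O=np.array([0.51888691,-0.21844384,0.306]);A=np.array([0.541,-0.347,.3])
crop('pics/w3.png',200,120,440,280,'pics/w3b.png',draw=[(proj(w,hookpts(O,Rz)),(0,0,255)),(proj(w,[A,A+Rz.apply([0,.3,0])]),(0,255,0))])
E
```

```text
1.675 [ 0.53814059 -0.21707357  0.37487025] [ 9.96139537e-01  8.77587753e-02  4.64906024e-04 -2.05044422e-03] [-0.04997437  0.05121873  0.15082368] 0.08700541961791018
cam in tool [ 0.06484642 -0.00055443 -0.16316126] [-1.39498455e+01  6.28104529e-03  8.99730419e+01]
```

View pics/w3b.png

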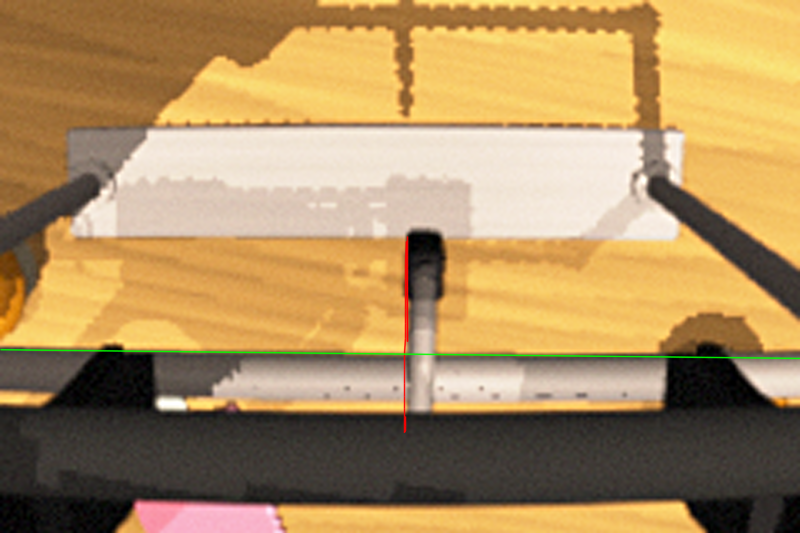

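View pics/w3.png

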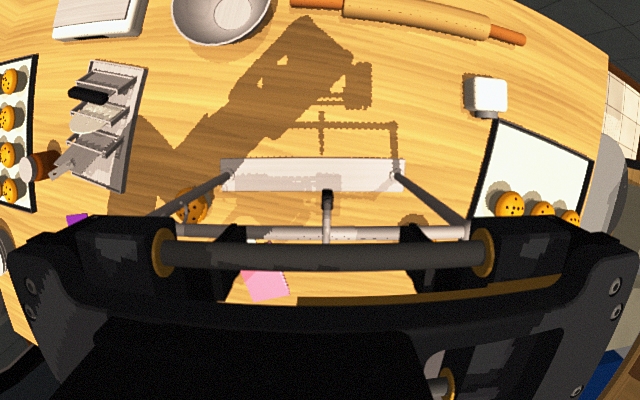

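```bash
python3 - <<'E'
from hk import *
c,o=pickle.load(open('pics/w3.pkl','rb'));w=wcam(c)
Rz=R.from_euler('z',9.76,degrees=True)
A=np.array([0.541,-0.347,.3]);M=A+Rz.apply([0,.151,0]);M[2]=0
D=[]
for z in(.008,):
    q=[M+Rz.apply([x,y,z]) for x,y in((-.03,-.165),(.03,-.165),(.03,.165),(-.03,.165),(-.03,-.165))]
    D.append((0,q))
for s in(-.15,.15): D.append((0,[M+Rz.apply([0,s,.008]),M+Rz.apply([0,s,.3])]))
D.append((0,[M+Rz.apply([0,-.15,.3]),M+Rz.apply([0,.15,.3])]))
for n,cam,f,r in(('w',w,'pics/w3.png',(160,120,480,260)),('s','scene','pics/scene0.png',(160,130,320,280)),('t','top','pics/top0.png',(320,140,480,220))):
    crop(f,*r,f'pics/chk_{n}.png',draw=[(proj(cam,np.array(q)),(0,0,255)) for _,q in D])
E
```

```text
(no output)
```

View pics/chk_w.png

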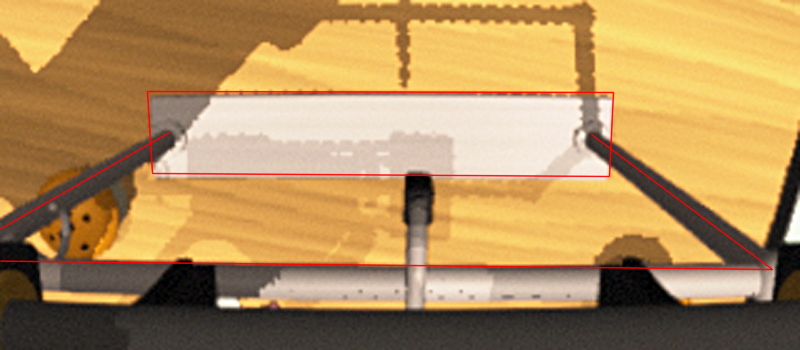

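View pics/chk_s.png

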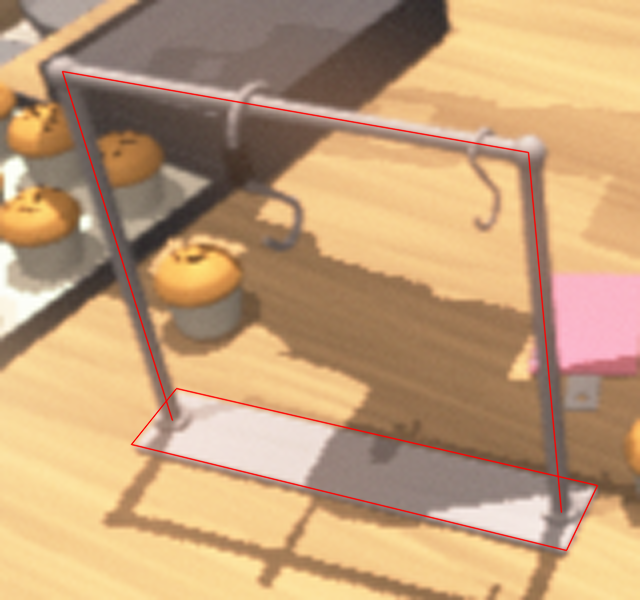

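View pics/chk_t.png

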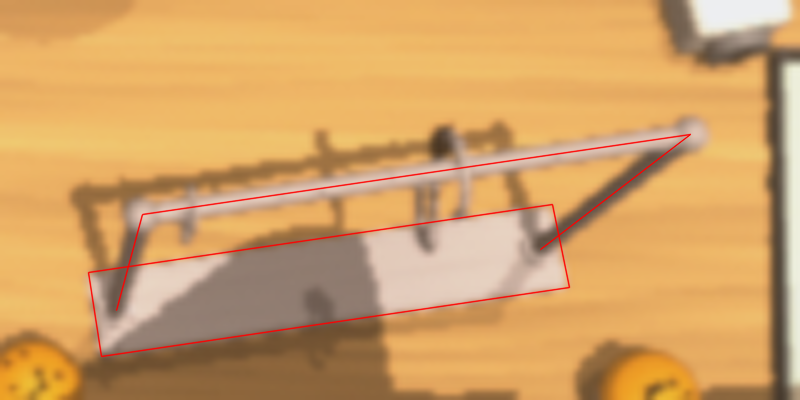

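```bash
cat > fit1.py <<'E'
from hk import *
from scipy.optimize import least_squares
c,o=pickle.load(open('pics/w3.pkl','rb'));w=wcam(c)
cams={'s':CAM['scene'],'t':CAM['top'],'w':w}
W=lambda u,v:cp(u,v,2.5,160,120)
S=lambda u,v:cp(u,v,4,160,130)
T=lambda u,v:cp(u,v,5,320,140)
a,b=.165,.03
obs=[('s',S(60,69),(0,-.15,.3)),('s',S(531,151),(0,.15,.3)),('t',T(691,134),(0,-.15,.3)),('t',T(140,213),(0,.15,.3)),
('s',S(138,446),(b,-a,.008)),('s',S(565,552),(b,a,.008)),('s',S(596,488),(-b,a,.008)),('s',S(183,392),(-b,-a,.008)),
('t',T(548,207),(b,-a,.008)),('t',T(567,287),(-b,-a,.008)),('t',T(92,274),(b,a,.008)),('t',T(98,353),(-b,a,.008)),
('w',W(151,95),(b,a,.008)),('w',W(613,97),(b,-a,.008)),('w',W(609,179),(-b,-a,.008)),('w',W(155,178),(-b,a,.008))]
tl=[('w',W(300,281)),('w',W(560,285))]
def rail(p): return np.array([p[0],p[1],0]),R.from_euler('z',p[2])
def cam(k,p):
    i=3+6*'stw'.index(k);q=dict(cams[k]);q['p']=q['p']+p[i:i+3]*1e-3;q['R']=R.from_rotvec(p[i+3:i+6]*1e-3)*q['R'];return q
def res(p):
    M,Rz=rail(p);r=[]
    for k,uv,X in obs: r+=list(proj(cam(k,p),M+Rz.apply(X))[0]-uv)
    for k,uv in tl:
        L=proj(cam(k,p),[M+Rz.apply([0,-.15,.3]),M+Rz.apply([0,-.05,.3]),M+Rz.apply([0,.05,.3]),M+Rz.apply([0,.15,.3])])
        L=L[np.argsort(L[:,0])];r.append(2*(np.interp(uv[0],L[:,0],L[:,1])-uv[1]))
    return np.r_[r,p[3:]/2.]
if __name__=='__main__':
    p0=np.zeros(21);p0[:3]=.516,-.198,np.radians(9.76)
    s=least_squares(res,p0);p=s.x
    print('rail',p[:2],np.degrees(p[2]))
    for k in 'stw': i=3+6*'stw'.index(k);print(k,p[i:i+6].round(2))
    r=res(p)[:-18];print(r[:2*len(obs)].reshape(-1,2).round(1).tolist(),r[2*len(obs):].round(1))
    np.save('fit1.npy',p)
E
python3 fit1.py
```

```text
rail [ 0.51298902 -0.19899355] 9.547500038440823
s [-0.66 -0.43  0.35 -1.06  0.72 -0.01]
t [-0.89 -0.46 -0.03 -0.62  0.86 -0.36]
w [ 1.55  0.89  0.07  0.35  0.8  -0.14]
[[1.2, 0.7], [-0.4, 0.6], [-0.4, 0.4], [0.2, 0.2], [-1.2, -0.5], [0.5, -0.4], [0.6, -0.5], [-1.0, -0.9], [0.7, -0.3], [0.3, 0.3], [-1.0, -0.5], [0.4, 0.5], [-0.7, 0.2], [0.6, 0.7], [0.3, 1.2], [-0.6, -0.2]] [ 0.3 -0.9]
```

```bash
python3 - <<'E'
from fit1 import *
from rig import robot
p=np.load('fit1.npy');M,Rz=rail(p)
for k,uv in(('w',cp(423,377,10/3,200,120)),('t',T(461,172)),('s',S(248,92))):
    X=onz(cam(k,p),uv,.309);print(k,X,Rz.inv().apply(X-M))
# sleeve top centre in wrist z=.306-.019
X=onz(cam('w',p),cp(425,263,10/3,200,120),.287);print(Rz.inv().apply(X-M))
O=M+Rz.apply([0,-.0205,.306])
crop('pics/w3.png',260,150,400,260,'pics/w3c.png',draw=[(proj(cam('w',p),hookpts(O,Rz)),(0,0,255))])
crop('pics/scene0.png',160,130,320,280,'pics/s3c.png',draw=[(proj(cam('s',p),hookpts(O,Rz)),(0,0,255))])
E
```

```text
w [ 0.52072373 -0.22184906  0.309     ] [ 0.00383664 -0.02382185  0.309     ]
t [ 0.51273397 -0.2211543   0.309     ] [-0.00392721 -0.02181148  0.309     ]
s [ 0.51743411 -0.22163395  0.309     ] [ 0.00062826 -0.02306408  0.309     ]
[ 0.02612975 -0.02420989  0.287     ]
```

View pics/w3c.png

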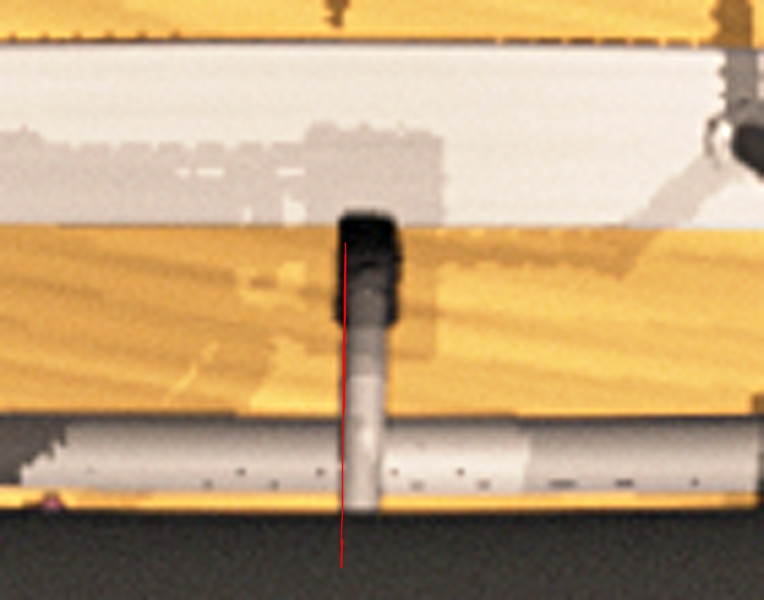

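View pics/s3c.png

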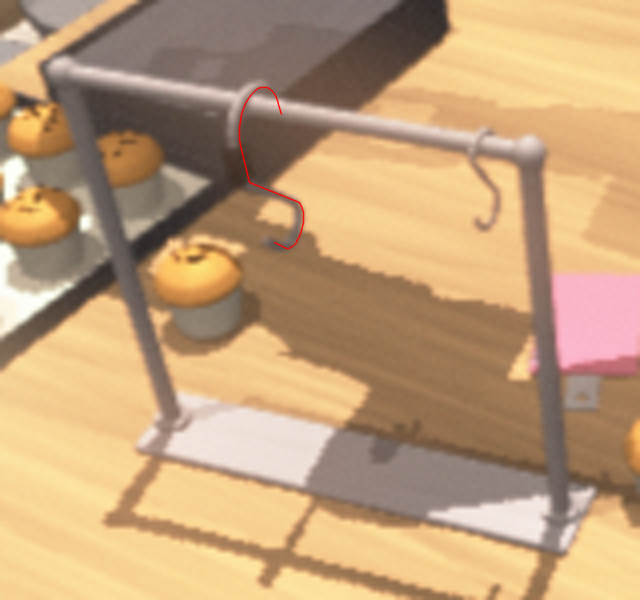

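```bash
python3 - <<'E'
from fit1 import *
from rig import robot
p=np.load('fit1.npy');M,Rz=rail(p);o=robot.get_obs()
X=M+Rz.apply([.023,-.0238,.255]);print(X)
plan(o,X,tq(np.degrees(p[2])),4)
E
```

```text
[ 0.53961802 -0.21864898  0.255     ]
total mm [  1.    2.3 119.9] deg [-0.23 -0.07  0.52] |d| 119.9 0.6
[0.3, 0.6, 30.0, -0.1, -0.0, 0.1, 1.0]
[0.5, 1.1, 59.9, -0.1, -0.0, 0.3, 1.0]
[0.8, 1.7, 89.9, -0.2, -0.1, 0.4, 1.0]
[1.0, 2.3, 119.9, -0.2, -0.1, 0.5, 1.0]
```

>>> carry_out(
  series=[
    [1, 2.3, 25, -0.2, -0.1, 0.5, 1],
    [1, 2.3, 50, -0.2, -0.1, 0.5, 1],
    [1, 2.3, 75, -0.2, -0.1, 0.5, 1],
    [1, 2.3, 98, -0.2, -0.1, 0.5, 1],
    [1, 2.3, 112, -0.2, -0.1, 0.5, 1],
    [1, 2.3, 120, -0.2, -0.1, 0.5, 1],
    [1, 2.3, 120, -0.2, -0.1, 0.5, 0.2],
  ],
)

```text
time: 2.55
position: [0.5395, -0.2189, 0.2548]
tool_rot: [0.997, 0.083, -0.0, -0.0]
ft_force: [0.3, -0.1, 0.8]
grip_width: 0.083
```

```bash
python3 snap.py wrist pics/w4.png;python3 snap.py scene pics/s4.png; python3 - <<'E'
from h import *
crop('pics/s4.png',160,100,320,220,'pics/s4a.png')
crop('pics/w4.png',200,140,440,280,'pics/w4a.png')
E
```

```text
2.6 [ 0.5398338  -0.2190422   0.25532127] [9.96526916e-01 8.32712214e-02 8.53413320e-05 4.69597896e-05] [ 0.11450788 -0.34511495  0.76776462] 0.07948241012239188
2.65 [ 0.54003341 -0.21902097  0.2556379 ] [9.96520173e-01 8.33507619e-02 3.66664281e-04 2.44692756e-04] [-0.67851858 -0.28992548 -1.09371431] 0.07604456598645129
```

View pics/s4a.png

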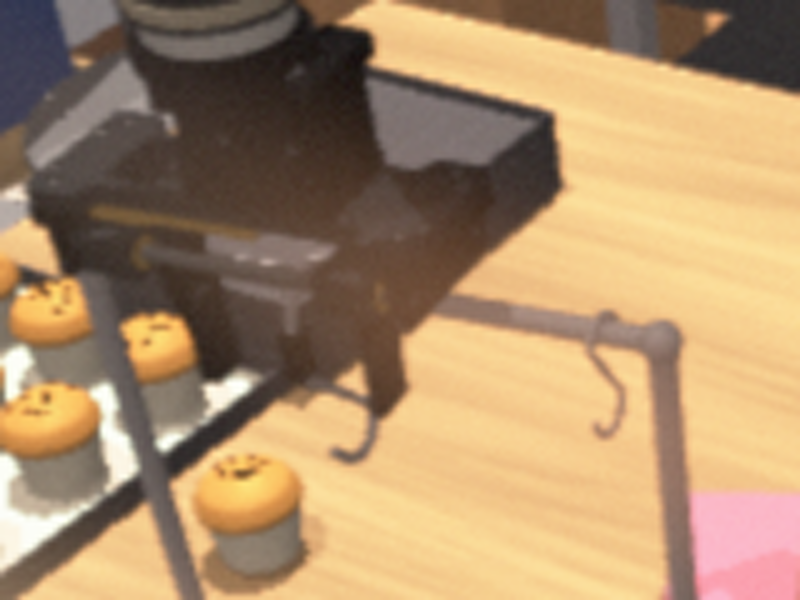

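View pics/w4a.png

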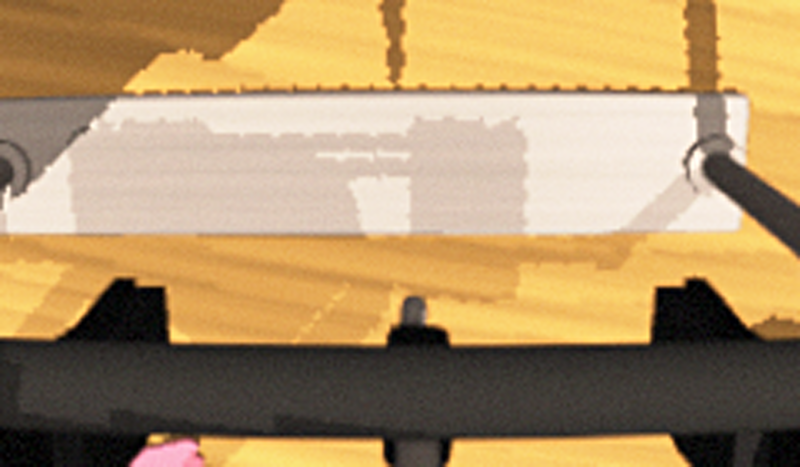

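>>> carry_out(
  series=[
    [0, 1, 0, 0, 0, 0, 0.1],
    [0, 1, 0, 0, 0, 0, -0.3],
    [0, 1, 0, 0, 0, 0, -0.6],
    [0, 1, 0, 0, 0, 0, -1],
    [0, 1, 0, 0, 0, 0, -1],
    [0, 1, 0, 0, 0, 0, -1],
    [0, 1, 0, 0, 0, 0, -1],
    [0, 1, 0, 0, 0, 0, -1],
  ],
  force=35,
)

```text
time: 3.65
position: [0.5402, -0.22, 0.2556]
tool_rot: [0.997, 0.083, 0.0, 0.0]
ft_force: [-0.3, 0.1, -0.2]
grip_width: 0.0097
```

```bash
python3 snap.py wrist pics/w5.png;python3 - <<'E'
from h import *
crop('pics/w5.png',200,140,440,280,'pics/w5a.png')
E
```

```text
3.7 [ 0.54017691 -0.21997887  0.25560974] [9.96520980e-01 8.33413922e-02 3.33930517e-04 1.92941071e-04] [-0.45910841  0.86044528  0.50496878] 0.009616217757877093
```

View pics/w5a.png

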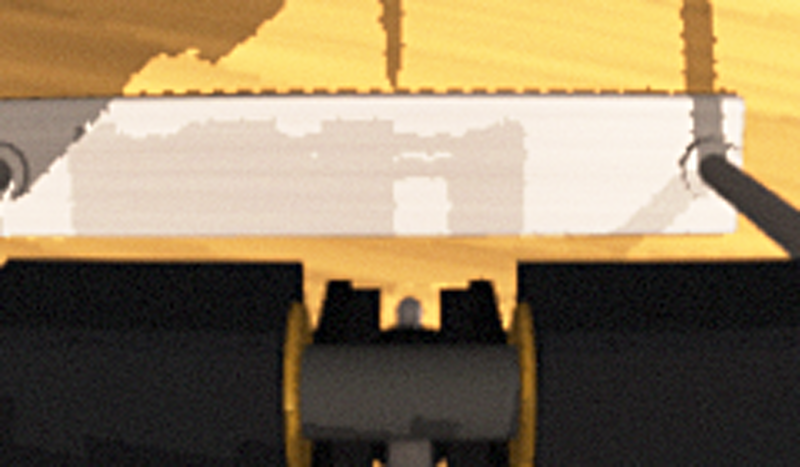

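>>> carry_out(
  series=[
    [0, 0, -9, 0, 0, 0, -1],
    [0, 0, -18, 0, 0, 0, -1],
    [0, 0, -27, 0, 0, 0, -1],
    [0, 0, -34.5, 0, 0, 0, -1],
    [0, 0, -34.5, 0, 0, 0, -1],
    [12, 0, -34.5, 0, 0, 0, -1],
    [28, 0, -34.5, 0, 0, 0, -1],
    [45, 0, -34.5, 0, 0, 0, -1],
  ],
)

```text
time: 4.7
position: [0.5859, -0.2122, 0.2897]
tool_rot: [0.997, 0.083, 0.0, 0.0]
ft_force: [0.5, -0.3, -0.7]
grip_width: 0.0094
```

```bash
python3 snap.py scene pics/s6.png;python3 - <<'E'
from h import *
crop('pics/s6.png',160,60,320,180,'pics/s6a.png')
E
```

```text
4.75 [ 0.58824343 -0.21198668  0.28964551] [9.96480090e-01 8.38091472e-02 1.84625704e-03 2.18601365e-04] [ 2.15488319  0.05595395 -0.34160912] 0.009833760879652155
```

View pics/s6a.png

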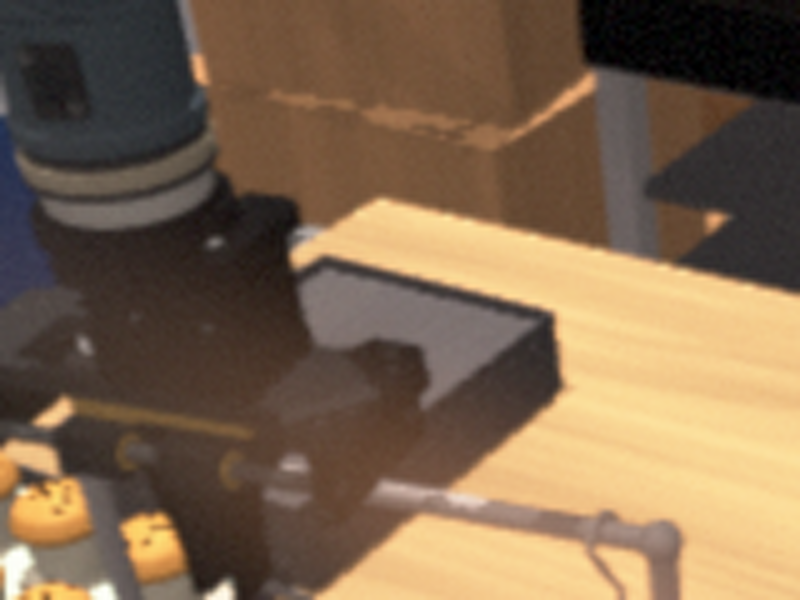

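>>> carry_out(
  series=[
    [20, 0, 0, 0, 0, 0, -1],
    [25, 0, -25, 0, 0, 0, -1],
    [25, 0, -60, 0, 0, 0, -1],
    [25, 0, -95, 0, 0, 0, -1],
    [25, 0, -125, 0, 0, 0, -1],
    [25, 0, -125, 0, 0, 0, -1],
  ],
)

```text
time: 5.5
position: [0.614, -0.2081, 0.4173]
tool_rot: [0.996, 0.084, 0.004, 0.002]
ft_force: [-0.9, 0.3, -0.6]
grip_width: 0.0096
```

```bash
python3 - <<'E'
from h import *
from rig import robot
o=robot.get_obs();print(o['q'].round(2),o['position'])
Q=tq(-7.3,-18)
hole=np.array([.468,.266,.133]);ax=R.from_euler('z',-7.3,degrees=True).apply([1,0,0])
T=hole-.06*ax+[0,0,.05]-Q.apply([-.0115,0,.046]);print(T,Q.as_matrix().round(2))
print(proj('top',hole))
plan(o,T,Q,8,-1.)
E
```

```text
[-0.5   0.42  1.09  0.    1.62  0.9 ] [ 0.61396311 -0.20809122  0.41728092]
[0.43343439 0.27042796 0.2231949 ] [[ 0.94 -0.13 -0.31]
 [-0.12 -0.99  0.04]
 [-0.31  0.   -0.95]]
[[244.09128924 199.16274678]]
total mm [ -99.4 -502.9  191. ] deg [  2.84 -18.39  16.78] |d| 547.0 25.1
[-12.4, -62.9, 23.9, 0.4, -2.3, 2.1, -1.0]
[-24.9, -125.7, 47.8, 0.7, -4.6, 4.2, -1.0]
[-37.3, -188.6, 71.6, 1.1, -6.9, 6.3, -1.0]
[-49.7, -251.4, 95.5, 1.4, -9.2, 8.4, -1.0]
[-62.1, -314.3, 119.4, 1.8, -11.5, 10.5, -1.0]
[-74.6, -377.1, 143.3, 2.1, -13.8, 12.6, -1.0]
[-87.0, -440.0, 167.1, 2.5, -16.1, 14.7, -1.0]
[-99.4, -502.9, 191.0, 2.8, -18.4, 16.8, -1.0]
```

>>> carry_out(
  series=[
    [-10, -45, 0, 0, -2, 2, -1],
    [-22, -105, 0, 0.5, -4.5, 4, -1],
    [-34, -167, 0, 1, -7, 6, -1],
    [-46, -229, 15, 1.4, -9.2, 8.4, -1],
    [-58, -290, 35, 1.8, -11.5, 10.5, -1],
    [-70, -350, 60, 2.1, -13.8, 12.6, -1],
    [-82, -410, 80, 2.5, -16.1, 14.7, -1],
    [-94, -465, 95, 2.8, -18.4, 16.8, -1],
  ],
)

```text
time: 6.5
position: [0.445, 0.2297, 0.3187]
tool_rot: [0.985, -0.064, -0.158, -0.009]
ft_force: [0.6, -0.2, -0.4]
grip_width: 0.0097
```

>>> carry_out(
  series=[
    [0, -38, 20, 0, 0, 0, -1],
    [0, -38, 20, 0, 0, 0, -1],
    [0, -38, 20, 0, 0, 0, -1],
    [0, -38, 20, 0, 0, 0, -1],
  ],
)

```text
time: 7.0
position: [0.4442, 0.2672, 0.2998]
tool_rot: [0.985, -0.065, -0.158, -0.009]
ft_force: [-0.2, 0.0, -1.1]
grip_width: 0.0095
```

```bash
python3 snap.py wrist pics/w7.png; python3 -c "
from rig import robot;print(robot.get_obs()['q'].round(2))"
```

```text
7.05 [0.44426418 0.26710317 0.29999283] [ 0.98528121 -0.06471773 -0.1579515  -0.00915868] [ 0.67052727  0.34250364 -0.62924726] 0.009394085481905682
[0.26 0.42 1.43 0.12 1.58 1.94]
```

View pics/w7.png

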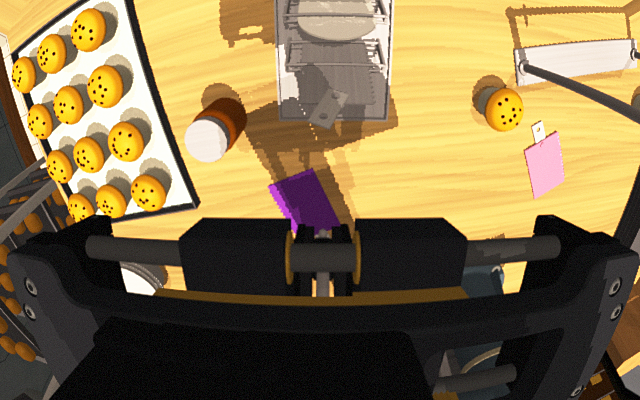

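```bash
python3 - <<'E'
from h import *
crop('pics/w7.png',260,0,420,130,'pics/w7a.png')
crop('pics/w7.png',270,200,370,260,'pics/w7b.png')
E
```

```text
(no output)
```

View pics/w7a.png

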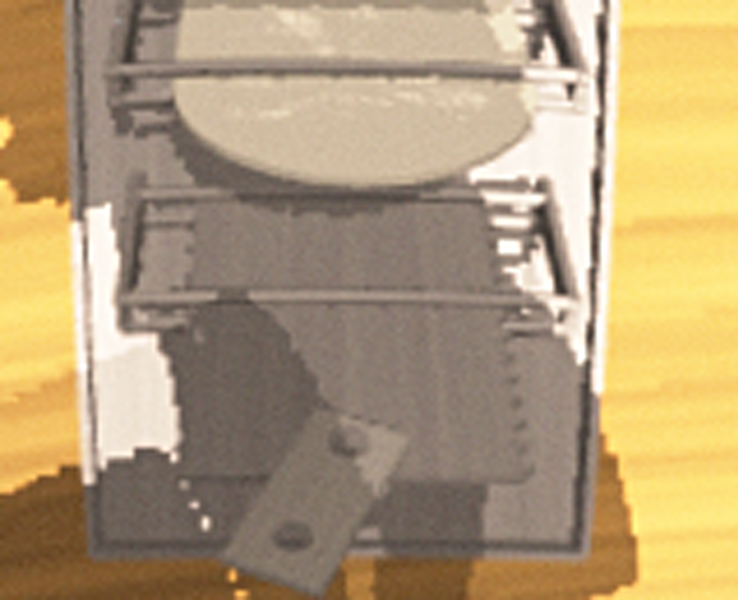

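View pics/w7b.png

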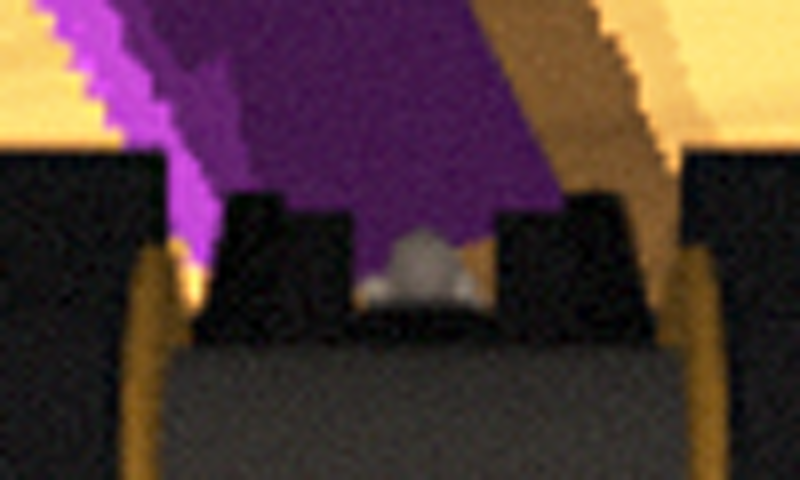

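```bash
cat > fit2.py <<'E'
from hk import *
from scipy.optimize import least_squares
def mk(pk):
    c,o=pickle.load(open(pk,'rb'));return wcam(c),o
pf=np.load('fit1.npy')
def combR(yaw,lean): # comb z leans to rack -x
    return R.from_euler('z',yaw)*R.from_euler('y',-lean)
def P(p,X,tab=False):
    Rc=combR(p[3],p[4]);X=np.array(X,float)
    if tab: # X=(u across(+y), v along) from rivet, in tab; mid thickness
        c,s=np.cos(p[5]),np.sin(p[5]);u,v=X[0],X[1]
        X=np.array([.00375,u*c+v*s,.112-u*s+v*c])   # phi>0 towards +y
    return p[:3]+Rc.apply(X)
def camo(w,d):
    q=dict(w);q['p']=q['p']+d[:3]*1e-3;q['R']=R.from_rotvec(d[3:]*1e-3)*q['R'];return q
def fit(views,p0=None,zs=.001,ls=1.0,verbose=True,d0=None,sig=2.):
    n=len(views)
    d0=np.zeros((n,6)) if d0 is None else np.array(d0)
    def res(x):
        p=x[:6];r=[]
        for i,(w,obs) in enumerate(views):
            w=camo(w,x[6+6*i:12+6*i])
            for uv,X,tab in obs: r+=list(proj(w,P(p,X,tab))[0]-uv)
        return np.r_[r,(x[6:]-d0.ravel())/sig,(p[2]-.008)/zs,(np.degrees(p[4])-31.5)/ls]
    x0=np.r_[p0 if p0 is not None else [.545,.235,.008,np.radians(-7.3),np.radians(31.5),.5],d0.ravel()]
    s=least_squares(res,x0);x=s.x;p=x[:6]
    J=np.linalg.pinv(s.jac.T@s.jac)
    if verbose:
        print('org',p[:3].round(4),'yaw,lean,phi',np.degrees(p[3:6]).round(2),'hole',P(p,(0,.032),True).round(4))
        nr=sum(2*len(v[1]) for v in views);print(res(x)[:nr].reshape(-1,2).round(1).tolist());print(x[6:].reshape(-1,6).round(2).tolist())
    return x
HOLE=((0,.032),True);RIV=((0,0),True)
E
python3 - <<'E'
from fit2 import *
w,o=mk('pics/w7.pkl');s=600/130
W=lambda u,v:cp(u,v,s,260,0);S=lambda u,v:cp(u,v,3.75,320,220)
v1=(w,[(W(293,536),*HOLE),(W(348,441),*RIV),(W(322,595),(-.012,.044),True),(W(222,553),(.012,.044),True),(W(408,430),(-.012,-.008),True),(W(178,472),(0,.04,.12),False),(W(532,482),(0,-.04,.12),False)])
v2=(CAM['scene'],[(S(393,160),*HOLE),(S(352,192),*RIV),(S(295,155),(0,-.04,.12),False),(S(420,210),(0,.04,.12),False)])
x=fit([v1]);x2=fit([v1,v2]);np.save('fit2.npy',x2)
for x_,nm in((x2,'x'),):
    p=x_[:6]
    D=[([P(p,(0,a,b)) for a,b in((-.04,0),(-.04,.12),(.04,.12),(.04,0))]),[P(p,a,True) for a in((-.012,-.008),(.012,-.008),(.012,.044),(-.012,.044),(-.012,-.008))],[P(p,(.0045*np.cos(t),.032+.0045*np.sin(t)),True) for t in np.linspace(0,6.28,20)]]
    crop('pics/w7.png',260,0,420,130,'pics/w7f.png',draw=[(proj(camo(w,x_[6:12]),np.array(q)),(0,0,255)) for q in D])
E
```

```text
org [0.5341 0.2404 0.0083] yaw,lean,phi [-8.01 31.9  23.95] hole [0.4651 0.2632 0.1302]
[[0.4, -0.6], [0.7, -0.0], [0.3, -1.3], [-0.1, 0.2], [0.8, 1.1], [-0.2, 0.8], [-1.9, -0.1]]
[[-0.0, -0.0, -1.28, 0.1, 0.05, 0.0]]
org [0.5354 0.2407 0.0082] yaw,lean,phi [-7.65 32.09 24.39] hole [0.466  0.2633 0.1298]
[[0.3, -0.6], [0.7, -0.1], [0.1, -1.3], [-0.2, 0.2], [0.9, 1.0], [-0.1, 0.9], [-1.8, -0.4], [-1.0, -0.2], [-0.0, 0.4], [0.9, -0.8], [0.3, 0.0]]
[[0.83, 0.09, -1.43, 0.11, -0.23, 0.04], [-0.83, -0.09, 0.7, -0.13, 0.98, -0.07]]
```

View pics/w7f.png

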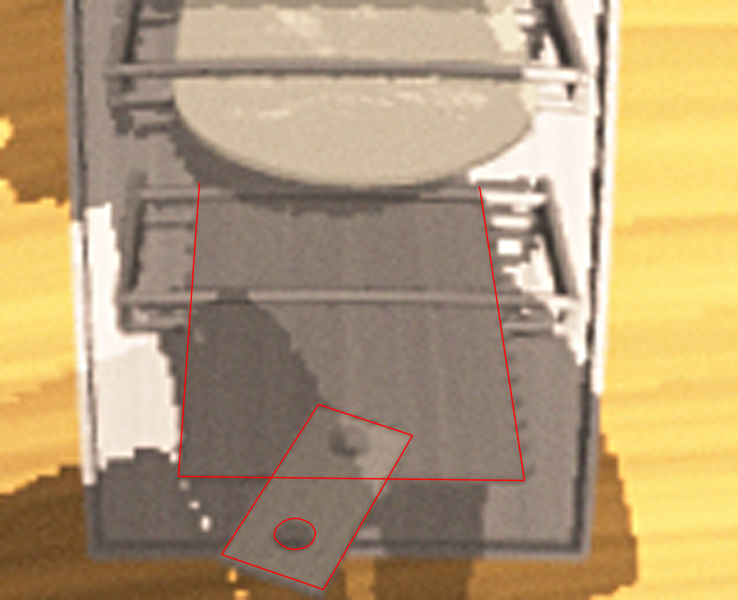

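```bash
python3 - <<'E'
from fit2 import *
w,o=mk('pics/w7.pkl');T=R.from_quat(o['tool_rot'])
for d in (None,[.83,.09,-1.43,.11,-.23,.04]):
  ww=w if d is None else camo(w,np.array(d))
  for x in(-.013,-.0115,-.010,-.0085):
    print(x,proj(ww,o['position']+T.apply([x,0,.0464])))
print(T.as_euler('xyz',degrees=True))
# direction of tip wire in world w/ nominal hook in tool: hook x=tool x, hook z=-tool z
v=T.apply([np.cos(np.radians(50)),0,-np.sin(np.radians(50))]);x=np.load('fit2.npy');n=combR(x[3],x[4]).apply([1,0,0]);print(v,n,np.degrees(np.arccos(v@n)))
E
```

```text
-0.013 [[322.81250221 233.13915447]]
-0.0115 [[322.81355397 231.18119433]]
-0.01 [[322.81460319 229.21421167]]
-0.0085 [[322.81564972 227.23830374]]
-0.013 [[323.12039474 235.32849516]]
-0.0115 [[323.12228114 233.37011094]]
-0.01 [[323.12416031 231.40250592]]
-0.0085 [[323.12603195 229.42577477]]
[179.85543778  18.20626221  -7.53925821]
[ 0.84285546 -0.10960195  0.52686059] [ 0.83969731 -0.11279814  0.53121088] 0.35833813791339547
```

```bash
cat > tgt.py <<'E'
from fit2 import *
from rig import robot
TIP=np.array([-.0115,0,.0464])
def go(tip,n=4,Q=None,claw=-1.):
    o=robot.get_obs();Q=Q or R.from_quat(o['tool_rot'])
    print('tip now',(o['position']+R.from_quat(o['tool_rot']).apply(TIP)).round(4),'->',np.round(tip,4))
    plan(o,tip-Q.apply(TIP),Q,n,claw)
x=np.load('fit2.npy');p=x[:6];n=combR(p[3],p[4]).apply([1,0,0]);hole=P(p,(0,.032),True)
xa=R.from_euler('z',p[3]).apply([1,0,0])
E
python3 - <<'E'
from tgt import *
go(hole-.05*xa+[0,0,-.012],6)
go(hole-.02*n,6)
E
```

```text
tip now [0.419  0.2703 0.2595] -> [0.4164 0.27   0.1178]
total mm [ 41.9   0.3 135.5] deg [0. 0. 0.] |d| 141.8 0.0
[7.0, 0.1, 22.6, 0.0, 0.0, 0.0, -1.0]
[14.0, 0.1, 45.2, 0.0, 0.0, 0.0, -1.0]
[20.9, 0.2, 67.7, 0.0, 0.0, 0.0, -1.0]
[27.9, 0.2, 90.3, 0.0, 0.0, 0.0, -1.0]
[34.9, 0.3, 112.9, 0.0, 0.0, 0.0, -1.0]
[41.9, 0.3, 135.5, 0.0, 0.0, 0.0, -1.0]
tip now [0.419  0.2703 0.2595] -> [0.4492 0.2656 0.1191]
total mm [ 72.8   0.4 123.8] deg [0. 0. 0.] |d| 143.7 0.0
[12.1, 0.1, 20.6, 0.0, 0.0, 0.0, -1.0]
[24.3, 0.1, 41.3, 0.0, 0.0, 0.0, -1.0]
[36.4, 0.2, 61.9, 0.0, 0.0, 0.0, -1.0]
[48.6, 0.3, 82.5, 0.0, 0.0, 0.0, -1.0]
[60.7, 0.4, 103.2, 0.0, 0.0, 0.0, -1.0]
[72.8, 0.4, 123.8, 0.0, 0.0, 0.0, -1.0]
```

>>> carry_out(
  series=[
    [6, 0, 18, 0, 0, 0, -1],
    [14, 0, 45, 0, 0, 0, -1],
    [22, 0, 72, 0, 0, 0, -1],
    [30, 0, 98, 0, 0, 0, -1],
    [38, 0, 122, 0, 0, 0, -1],
    [42, 0.3, 135, 0, 0, 0, -1],
    [42, 0.3, 135, 0, 0, 0, -1],
    [42, 0.3, 135, 0, 0, 0, -1],
  ],
)

```text
time: 8.05
position: [0.4428, 0.2668, 0.1595]
tool_rot: [0.985, -0.065, -0.157, -0.01]
ft_force: [-0.1, -0.3, -1.7]
grip_width: 0.0096
```

```bash
python3 snap.py wrist pics/w8.png; python3 snap.py scene pics/s8.png; python3 - <<'E'
from h import *
crop('pics/w8.png',240,60,400,180,'pics/w8a.png')
crop('pics/w8.png',260,140,380,230,'pics/w8b.png')
crop('pics/s8.png',360,180,480,270,'pics/s8a.png')
E
```

```text
8.1 [0.4427706  0.26689883 0.15959494] [ 0.98544721 -0.06475673 -0.15687332 -0.00954634] [ 1.12003407  0.07689424 -0.38252101] 0.009660705017554401
8.15 [0.44268361 0.26691582 0.15961184] [ 0.98545062 -0.06469423 -0.15687904 -0.00952325] [ 0.41179341 -0.05988988 -0.7549498 ] 0.009458960897371624
```

View pics/w8.png

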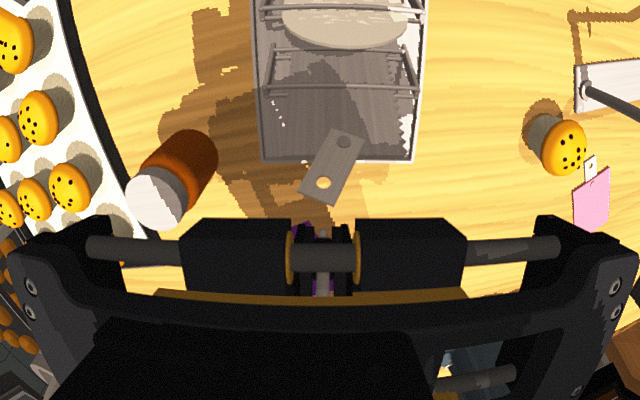

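View pics/s8a.png

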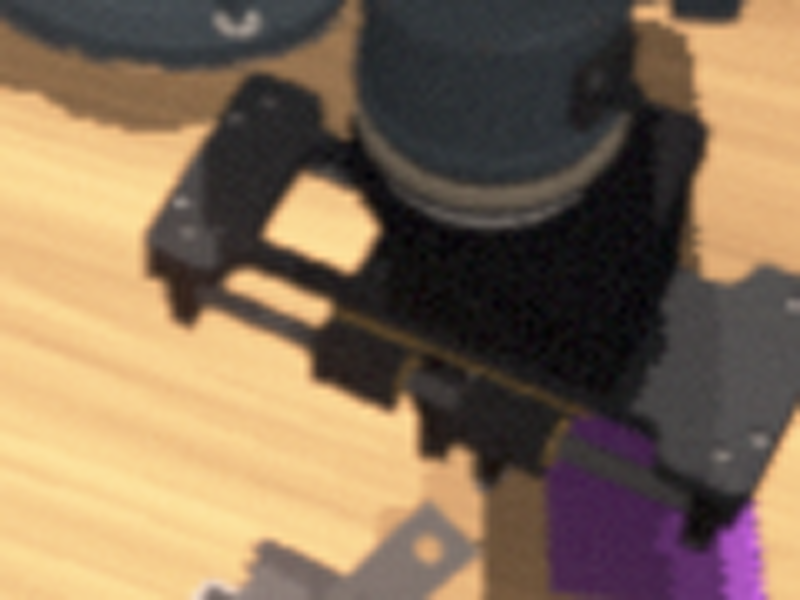

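View pics/w8a.png

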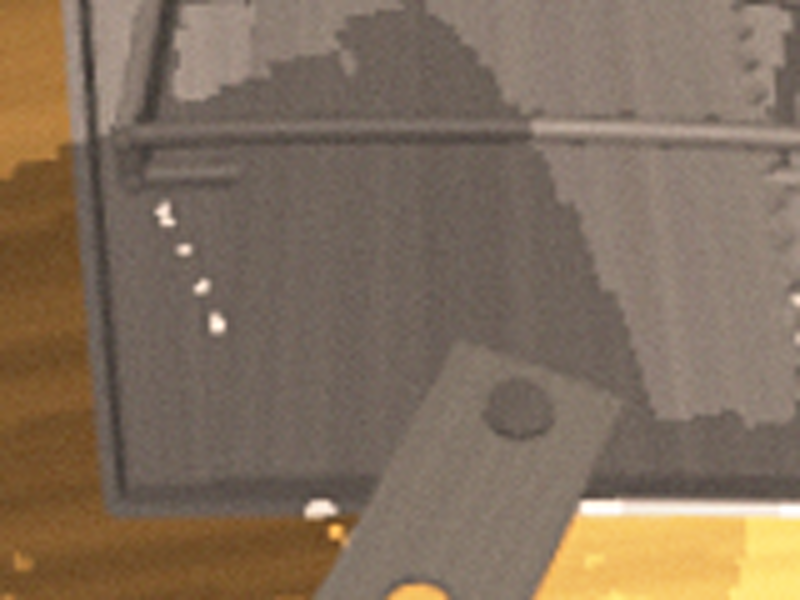

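```bash
python3 - <<'E'
from h import *
crop('pics/w8.png',280,170,370,237,'pics/w8c.png')
E
```

```text
(no output)
```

View pics/w8c.png

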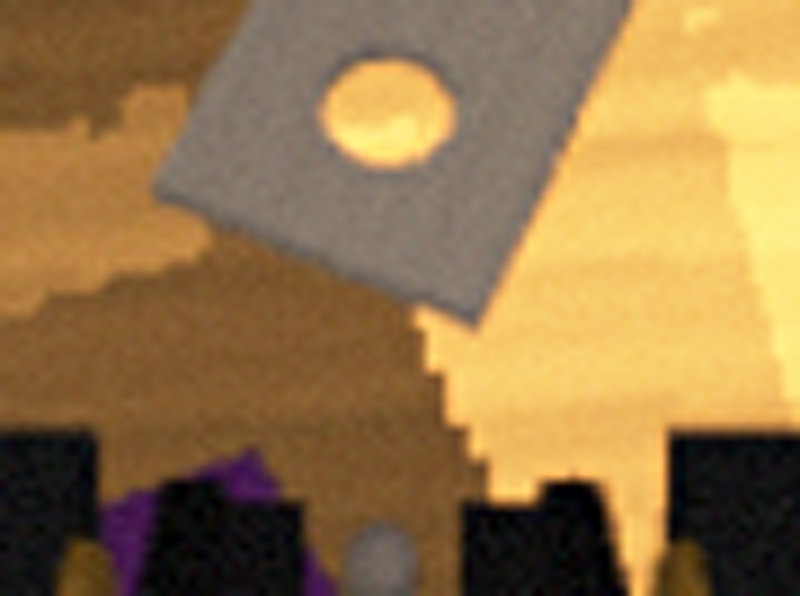

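```bash
python3 - <<'E'
from tgt import *
w,o=mk('pics/w8.pkl');W=lambda u,v:cp(u,v,800/90,280,170);W2=lambda u,v:cp(u,v,5,240,60)
v=(w,[(W(388,112),*HOLE),(W2(518,408),*RIV),(W(155,190),(.012,.044),True),(W(475,325),(-.012,.044),True),(W2(622,402),(-.012,-.008),True),(W2(460,340),(.012,-.008),True)])
x=fit([v],p0=p);h=P(x[:6],(0,.032),True)
T=R.from_quat(o['tool_rot'])
f=lambda q: proj(w,o['position']+T.apply([q[0],q[1],.0464]))[0]-W(382.5,558)
from scipy.optimize import fsolve
q=fsolve(f,[-.0115,0]);tip=o['position']+T.apply([*q,.0464]);print('tip tool',q,'tip',tip)
hn=camo(w,x[6:12]);print('hole pix check',proj(hn,h))
# hole in nominal camera frame
hc=w['p']+ w['R'].apply(hn['R'].inv().apply(h-hn['p']));print('hole nominal-cam',hc)
print('diff in tool mm',T.inv().apply(hc-tip)*1000)
nn=combR(x[3],x[4]).apply([1,0,0]);print('n tool',T.inv().apply(nn),'n',nn)
d=hc-tip;print('along n',d@nn*1000,'perp tool',T.inv().apply(d-nn*(d@nn))*1000)
E
```

```text
org [0.5338 0.2436 0.0082] yaw,lean,phi [-5.23 32.02 25.62] hole [0.4639 0.2639 0.1296]
[[-0.2, -0.4], [-0.0, 1.3], [-0.4, -0.0], [0.4, -0.7], [0.6, -0.5], [-0.4, 0.5]]
[[0.0, 0.0, -0.75, 0.02, 0.1, 0.0]]
tip tool [-1.23768313e-02 -6.55036752e-05] tip [0.41682668 0.27032207 0.11932901]
hole pix check [[323.05029028 181.71069712]]
hole nominal-cam [0.46389094 0.26386529 0.13033399]
diff in tool mm [ 41.7417094    0.2702702  -25.20716079]
n tool [ 0.64070534 -0.03292629 -0.76708052] n [ 0.84431637 -0.07722666  0.53025081]
along n 46.07115910035416 perp tool [12.22367192  1.78722245 10.13312811]
```

>>> carry_out(
  series=[
    [7, 0.1, -3, 0, 0, 0, -1],
    [14, 0.1, -6, 0, 0, 0, -1],
    [21, 0.2, -9, 0, 0, 0, -1],
    [28, 0.3, -13, 0, 0, 0, -1],
    [33, 0.3, -15.5, 0, 0, 0, -1],
    [34, 0.3, -16, 0, 0, 0, -1],
    [34, 0.3, -16, 0, 0, 0, -1],
  ],
)

```text
time: 9.02
position: [0.4794, 0.2617, 0.1642]
tool_rot: [0.985, -0.065, -0.157, -0.01]
ft_force: [-0.5, 0.4, -0.7]
grip_width: 0.0094
```

```bash
python3 snap.py wrist pics/w9.png;  python3 - <<'E'
from h import *
crop('pics/w9.png',280,160,380,235,'pics/w9a.png')
E
```

```text
9.075 [0.47927332 0.26177097 0.1641887 ] [ 0.98540729 -0.06464817 -0.15717374 -0.00946098] [-0.36169545 -0.3969564  -0.18466157] 0.009349705235029778
```

View pics/w9a.png

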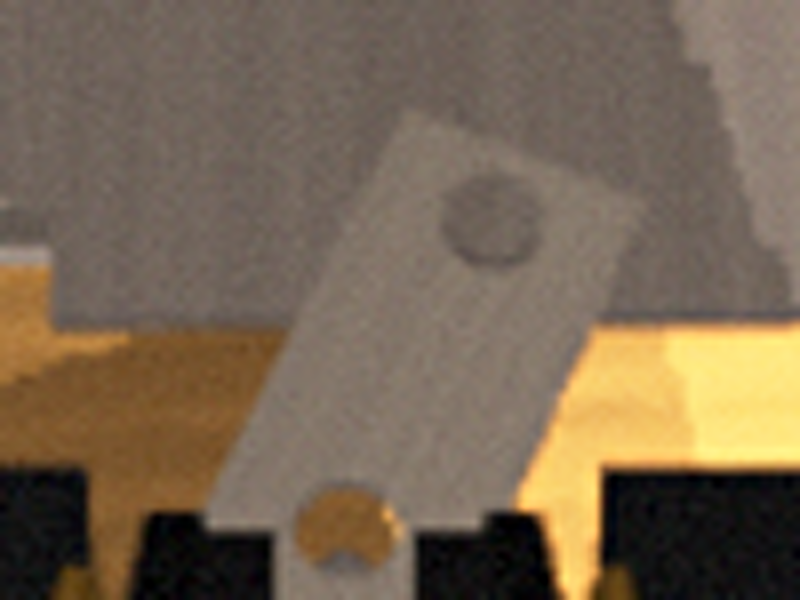

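```bash
python3 - <<'E'
from tgt import *
w,o=mk('pics/w9.pkl');W=lambda u,v:cp(u,v,8,280,160)
T=R.from_quat(o['tool_rot']);q=np.array([-.01238,-.00007,.0464]);tip=o['position']+T.apply(q)
for d in(8,10,12,14,16):
    u=proj(w,tip+d*1e-3*n)[0];print(d,((u-[280,160]+.5)*8-.5).round(0))
print(((proj(w,tip)[0]-[280,160]+.5)*8-.5).round(0), T.inv().apply(n))
v=(w,[(W(346,527),*HOLE),(W(492,221),*RIV),(W(408,110),(.012,-.008),True),(W(640,205),(-.012,-.008),True)])
x=fit([v],p0=p);h=P(x[:6],(0,.032),True);hn=camo(w,x[6:12]);hc=w['p']+w['R'].apply(hn['R'].inv().apply(h-hn['p']))
d=hc-tip;print('along n',d@n*1000,'perp tool',T.inv().apply(d-n*(d@n))*1000)
E
```

```text
8 [346. 552.]
10 [346. 544.]
12 [346. 536.]
14 [346. 528.]
16 [346. 519.]
[345. 583.] [ 0.64002965  0.00324273 -0.76834337]
org [0.5324 0.2402 0.0079] yaw,lean,phi [-8.83 31.58 23.59] hole [0.4644 0.2637 0.1303]
[[-0.0, -0.2], [-0.2, 0.5], [-0.4, -0.2], [0.6, -0.1]]
[[-0.0, 0.0, 0.2, 0.0, 0.03, -0.0]]
along n 12.73096891691816 perp tool [0.54760196 0.00085024 0.45615575]
```

>>> carry_out(
  series=[
    [0.5, 0, 0.4, 0, 0, 0, -1],
    [1.8, 0, -1.1, 0, 0, 0, -1],
    [3.1, 0, -2.7, 0, 0, 0, -1],
    [4.3, 0, -4.2, 0, 0, 0, -1],
    [5.6, 0, -5.7, 0, 0, 0, -1],
    [6.3, 0, -6.5, 0, 0, 0, -1],
    [6.3, 0, -6.5, 0, 0, 0, -1],
  ],
)

```text
time: 9.95
position: [0.4873, 0.2607, 0.1684]
tool_rot: [0.985, -0.065, -0.157, -0.009]
ft_force: [-0.6, -0.7, -0.6]
grip_width: 0.0095
```

```bash
python3 snap.py wrist pics/w10.png;  python3 - <<'E'
from h import *
crop('pics/w10.png',280,170,380,245,'pics/w10a.png')
E
```

```text
10.0 [0.48719098 0.26073455 0.16840006] [ 0.98540173 -0.06462231 -0.15721954 -0.00945505] [-0.361861    1.17076928 -0.16411496] 0.009502866841764747
```

View pics/w10a.png

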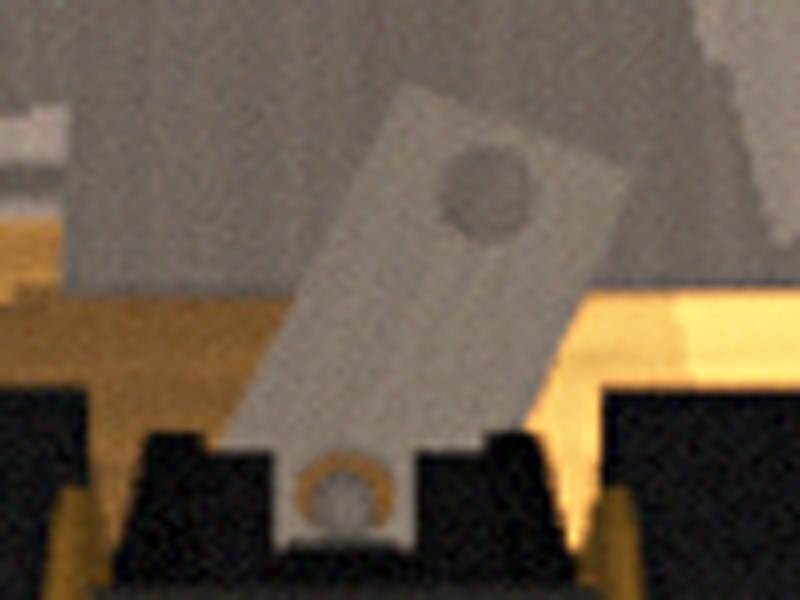

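>>> carry_out(
  series=[
    [1.2, 0, -1.5, 0, 0, 0, -1],
    [2.4, 0, -3, 0, 0, 0, -1],
    [3.7, 0, -4.5, 0, 0, 0, -1],
    [4.9, 0, -6, 0, 0, 0, -1],
    [6.1, 0, -7.4, 0, 0, 0, -1],
    [6.1, 0, -7.4, 0, 0, 0, -1],
  ],
)

```text
time: 10.75
position: [0.4954, 0.2596, 0.1736]
tool_rot: [0.985, -0.065, -0.157, -0.009]
ft_force: [-0.6, -0.5, -1.0]
grip_width: 0.0094
```

```bash
python3 snap.py wrist pics/w11.png;  python3 - <<'E'
from h import *
crop('pics/w11.png',280,170,380,245,'pics/w11a.png')
E
```

```text
10.8 [0.49530026 0.25963972 0.17355534] [ 0.98540389 -0.06469328 -0.15717546 -0.00947722] [-0.53642461 -0.49659245 -0.45533155] 0.0096660716327644
```

View pics/w11a.png

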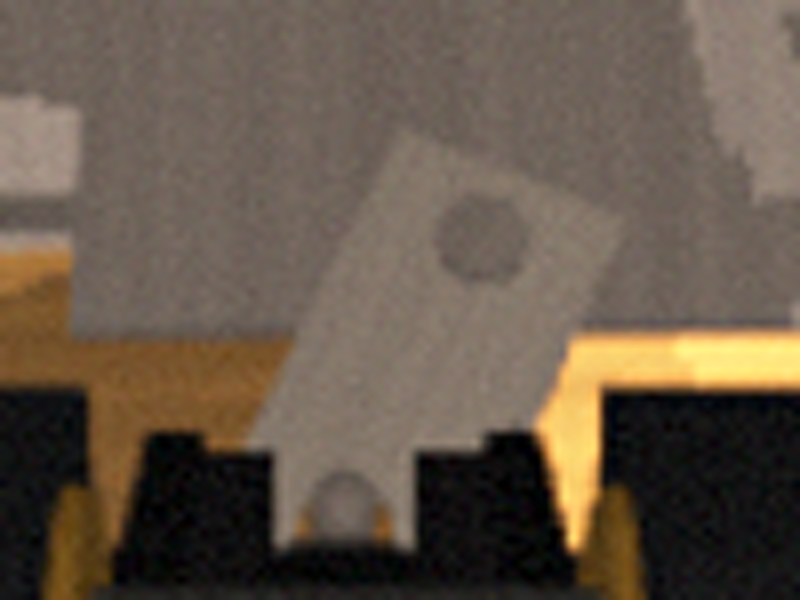

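>>> carry_out(
  series=[
    [1.2, 0, -1.4, 0, 0, 0, -1],
    [2.4, 0, -2.9, 0, 0, 0, -1],
    [3.7, 0, -4.4, 0, 0, 0, -1],
    [4.6, 0, -5.5, 0, 0, 0, -1],
    [5, 0, -6, 0, 0, 0, -1],
    [5, 0, -6, 0, 0, 0, -1],
  ],
)

```text
time: 11.55
position: [0.5019, 0.2588, 0.1777]
tool_rot: [0.985, -0.065, -0.157, -0.009]
ft_force: [0.1, 0.5, -0.0]
grip_width: 0.0097
```

```bash
python3 snap.py wrist pics/w12.png; python3 snap.py scene pics/s12.png; python3 - <<'E'
from h import *
crop('pics/w12.png',280,170,380,245,'pics/w12a.png')
crop('pics/s12.png',370,220,460,290,'pics/s12a.png')
C=np.array([-32.9,0,47.4])
for t in range(3,19,3):
    print(t,(C-R.from_euler('y',t,degrees=True).apply(C)).round(1))
E
```

```text
11.6 [0.50175931 0.25879835 0.17768877] [ 0.98538743 -0.06469103 -0.15727997 -0.00947057] [ 0.14615262 -0.26467253 -1.58395986] 0.009484326781037685
11.65 [0.50172226 0.25878446 0.17765907] [ 0.9853822  -0.06468489 -0.15731698 -0.00944255] [ 0.29995617 -0.91815148 -0.82263929] 0.009731260155854004
3 [-2.5  0.  -1.7]
6 [-5.1  0.  -3.2]
9 [-7.8  0.  -4.6]
12 [-10.6   0.   -5.8]
15 [-13.4   0.   -6.9]
18 [-16.3   0.   -7.8]
```

View pics/w12a.png

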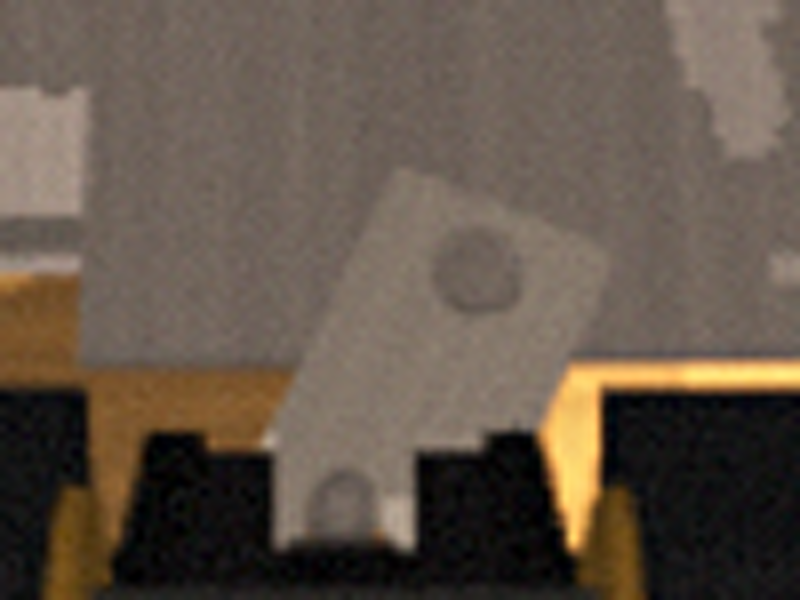

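View pics/s12a.png

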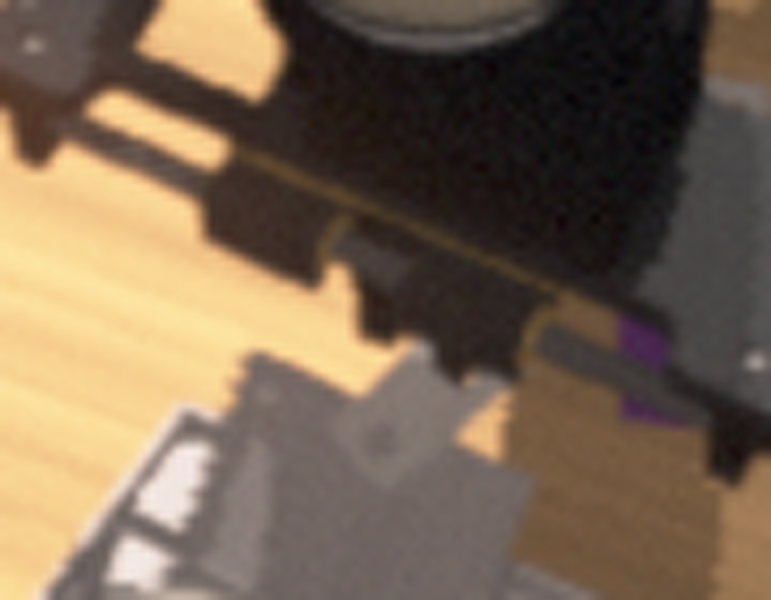

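>>> carry_out(
  series=[
    [-2.5, 0, -1.7, 0, 3, 0, -1],
    [-5.1, 0, -3.2, 0, 6, 0, -1],
    [-7.8, 0, -4.6, 0, 9, 0, -1],
    [-10.6, 0, -5.8, 0, 12, 0, -1],
    [-13.4, 0, -6.9, 0, 15, 0, -1],
    [-16.3, 0, -7.8, 0, 18, 0, -1],
    [-16.3, 0, -7.8, 0, 18, 0, -1],
    [-16.3, 0, -7.8, 0, 18, 0, -1],
  ],
)

```text
time: 12.65
position: [0.4892, 0.2606, 0.1903]
tool_rot: [0.998, -0.065, -0.001, 0.001]
ft_force: [-0.1, -0.4, -1.3]
grip_width: 0.0099
```

```bash
python3 snap.py wrist pics/w13.png; python3 snap.py scene pics/s13.png; python3 - <<'E'
from h import *
crop('pics/w13.png',270,130,390,240,'pics/w13a.png')
crop('pics/s13.png',370,220,460,290,'pics/s13a.png')
E
```

```text
12.7 [0.48936633 0.26050729 0.19013319] [ 9.97850912e-01 -6.55090453e-02 -1.28425159e-03  6.88178910e-04] [ 1.14020854 -0.32915377 -1.33176194] 0.009917017858195683
12.75 [0.48941867 0.26044689 0.19007152] [ 9.97845900e-01 -6.55853314e-02 -1.26721027e-03  7.19674940e-04] [-0.06194673 -0.27201965 -0.37787985] 0.009353876188524115
```

View pics/w13a.png

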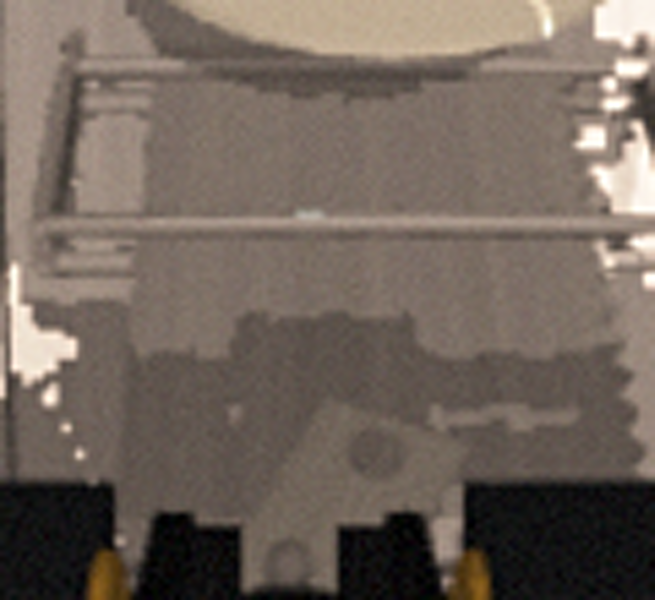

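View pics/s13a.png

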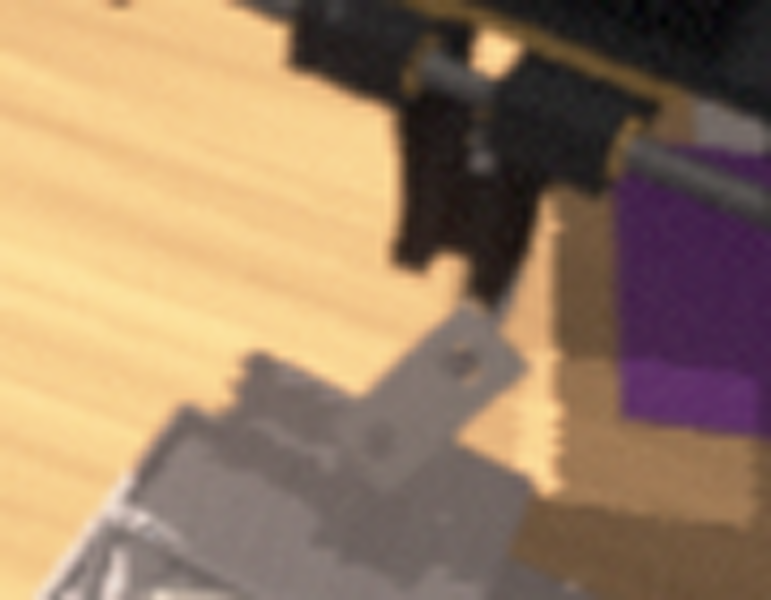

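>>> carry_out(
  series=[
    [-1.5, 0, -2.6, 0, 0, 0, -1],
    [-3.1, 0, -5.1, 0, 0, 0, -1],
    [-5.2, 0, -8.6, 0, 0, 0, -1],
    [-7.7, 0, -12.9, 0, 0, 0, -1],
    [-10.3, 0, -17.1, 0, 0, 0, -1],
    [-12.9, 0, -21.4, 0, 0, 0, -1],
    [-15.5, 0, -25.7, 0, 0, 0, -1],
    [-15.5, 0, -25.7, 0, 0, 0, -1],
  ],
)

```text
time: 13.75
position: [0.4739, 0.2627, 0.2163]
tool_rot: [0.998, -0.066, -0.001, 0.001]
ft_force: [-0.2, -0.2, -3.1]
grip_width: 0.0095
```

```bash
python3 snap.py wrist pics/w14.png; python3 snap.py scene pics/s14.png; python3 - <<'E'
from h import *
crop('pics/w14.png',240,110,400,230,'pics/w14a.png')
crop('pics/s14.png',350,200,470,290,'pics/s14a.png')
E
```

```text
13.8 [0.47393133 0.26262794 0.21607212] [ 9.97850731e-01 -6.55136157e-02 -1.23242311e-03  6.04371090e-04] [ 0.91741356  0.55526779 -2.34277269] 0.00984869252784791
13.85 [0.47395222 0.26255935 0.21588913] [ 9.97847094e-01 -6.55655899e-02 -1.35921387e-03  6.94898240e-04] [ 0.81568846  0.03304355 -2.18014817] 0.009626200619017642
```

View pics/w14a.png

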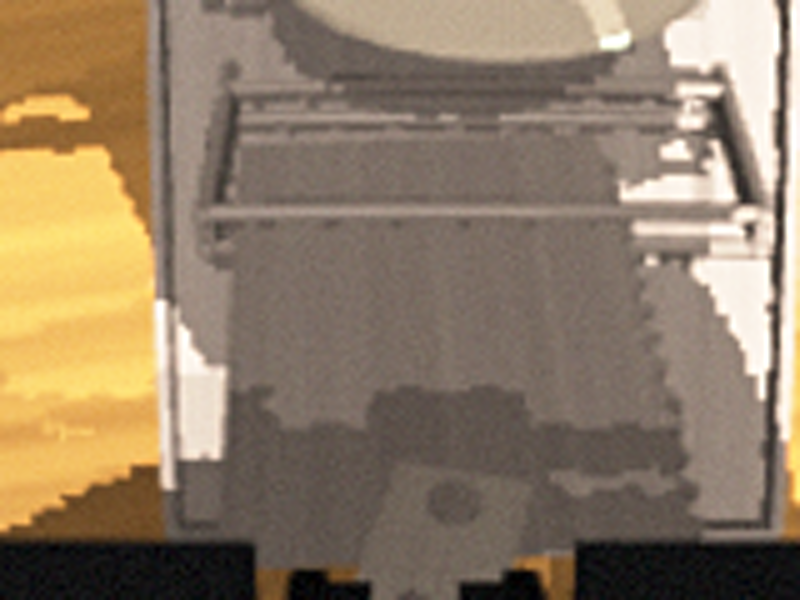

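View pics/s14a.png

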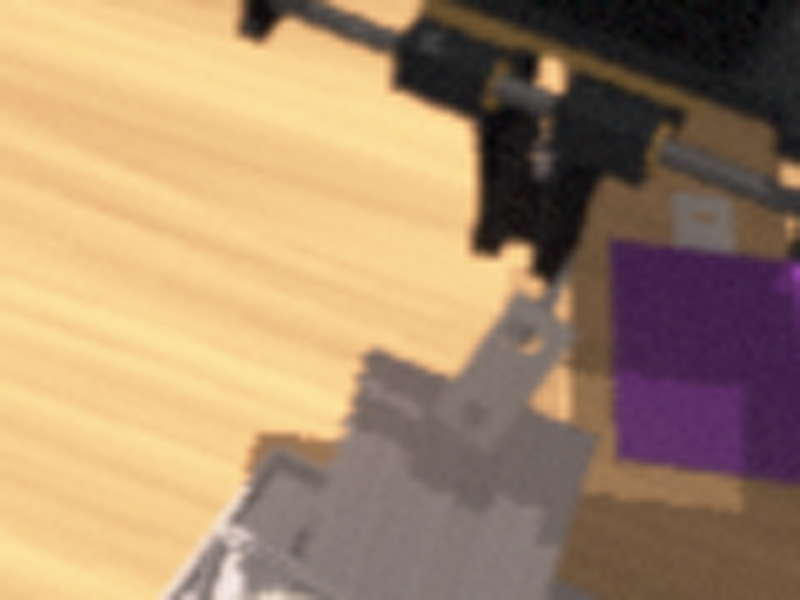

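>>> carry_out(
  series=[
    [-2.5, 0, -4.3, 0, 0, 0, -1],
    [-6.2, 0, -10.3, 0, 0, 0, -1],
    [-10.3, 0, -17.1, 0, 0, 0, -1],
    [-14.4, 0, -24, 0, 0, 0, -1],
    [-18.5, 0, -30.9, 0, 0, 0, -1],
    [-22.7, 0, -37.7, 0, 0, 0, -1],
    [-26, 0, -43, 0, 0, 0, -1],
    [-26, 0, -43, 0, 0, 0, -1],
  ],
)

```text
time: 14.85
position: [0.4476, 0.2661, 0.2593]
tool_rot: [0.998, -0.065, -0.002, 0.001]
ft_force: [0.0, -0.3, -2.8]
grip_width: 0.0094
```

```bash
python3 snap.py wrist pics/w15.png; python3 snap.py scene pics/s15.png; python3 - <<'E'
from h import *
crop('pics/w15.png',240,110,400,230,'pics/w15a.png')
crop('pics/s15.png',330,180,470,290,'pics/s15a.png')
E
```

```text
14.9 [0.44772212 0.26605147 0.2589864 ] [ 9.97850832e-01 -6.54995375e-02 -1.74370777e-03  6.97781233e-04] [-0.88007292 -0.01703549 -3.26079716] 0.009719064228547963
14.95 [0.44797681 0.26600835 0.25881112] [ 9.97849887e-01 -6.55166999e-02 -1.61617705e-03  7.43024088e-04] [-0.55719816 -1.38400955 -3.77076812] 0.009672564217055226
```

View pics/w15a.png

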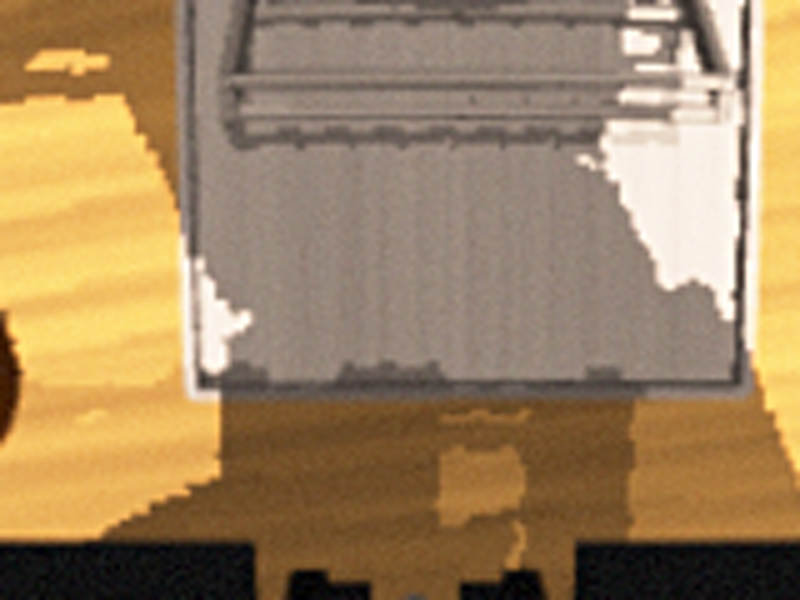

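View pics/s15a.png

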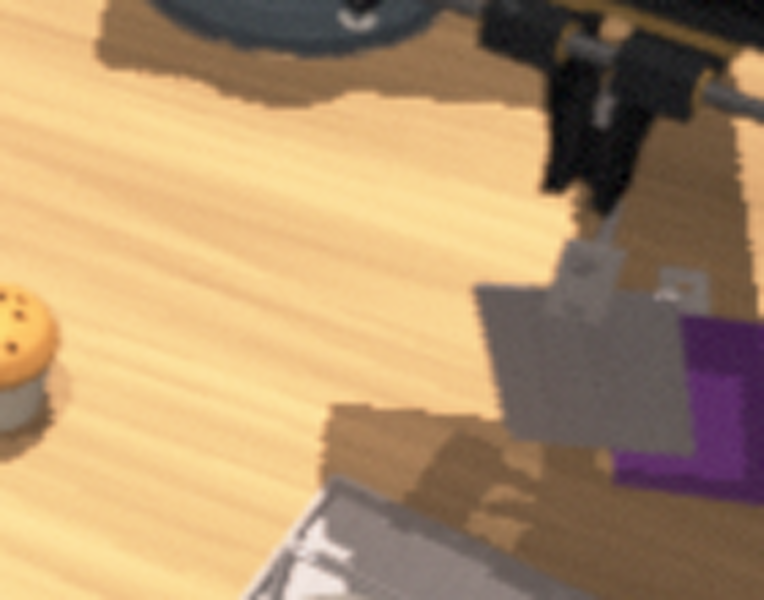

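>>> carry_out(
  series=[
    [0, 0, -4, 0, 0, 0, -1],
    [0, 0, -14, 0, 0, 0, -1],
    [0, 0, -32, 0, 0, 0, -1],
    [0, 0, -56, 0, 0, 0, -1],
    [0, 0, -80, 0, 0, 0, -1],
    [0, 0, -102, 0, 0, 0, -1],
    [0, 0, -118, 0, 0, 0, -1],
    [0, 0, -126, 0, 0, 0, -1],
  ],
)

```text
time: 15.95
position: [0.4487, 0.2662, 0.3863]
tool_rot: [0.998, -0.066, -0.001, 0.0]
ft_force: [0.2, -0.6, -2.9]
grip_width: 0.0097
```

```bash
python3 snap.py wrist pics/w16.png; python3 snap.py scene pics/s16.png; python3 - <<'E'
from fit1 import *
from h import *
from rig import robot
o=robot.get_obs()
crop('pics/s16.png',330,120,470,240,'pics/s16a.png')
plan(o,np.array([.62,.12,.385]),tq(1),8,-1.)
E
```

```text
16.0 [0.44878452 0.26635736 0.38670455] [ 9.97849031e-01 -6.55514362e-02 -5.39128470e-04  1.70972504e-04] [-1.18066129 -1.25924229 -2.57431052] 0.009830556980501974
16.05 [0.44835142 0.26628509 0.38568634] [ 9.97850356e-01 -6.55204233e-02 -1.25764870e-03  3.99356115e-04] [-0.78249212  0.17324516 -2.77441653] 0.009626540993741883
total mm [189.3 122.6   0.3] deg [ 0.04  0.14 -8.51] |d| 225.5 8.5
[23.7, 15.3, 0.0, 0.0, 0.0, -1.1, -1.0]
[47.3, 30.6, 0.1, 0.0, 0.0, -2.1, -1.0]
[71.0, 46.0, 0.1, 0.0, 0.1, -3.2, -1.0]
[94.7, 61.3, 0.2, 0.0, 0.1, -4.3, -1.0]
[118.3, 76.6, 0.2, 0.0, 0.1, -5.3, -1.0]
[142.0, 91.9, 0.3, 0.0, 0.1, -6.4, -1.0]
[165.6, 107.3, 0.3, 0.0, 0.1, -7.4, -1.0]
[189.3, 122.6, 0.3, 0.0, 0.1, -8.5, -1.0]
```

View pics/s16a.png

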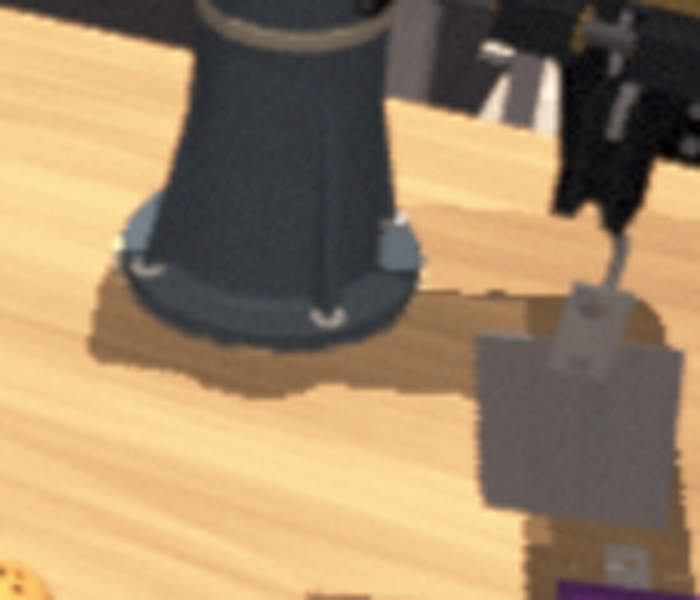

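View pics/w16.png

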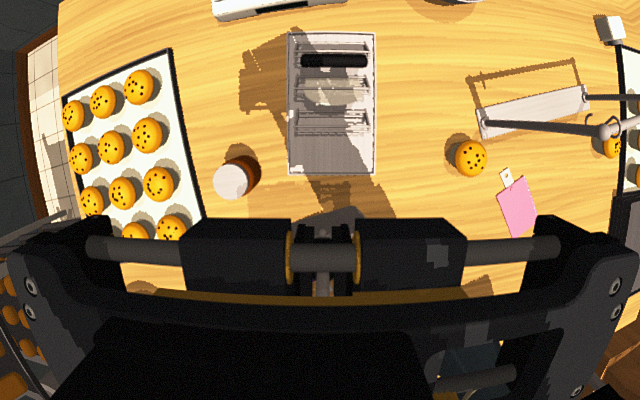

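>>> carry_out(
  series=[
    [6, 4, 0, 0, 0, -0.5, -1],
    [24, 15, 0, 0, 0, -1.5, -1],
    [50, 32, 0, 0, 0, -2.5, -1],
    [80, 51, 0, 0, 0, -4, -1],
    [110, 71, 0, 0, 0, -5, -1],
    [140, 91, 0, 0, 0, -6.5, -1],
    [166, 108, 0, 0, 0, -7.5, -1],
    [186, 124, 0, 0, 0, -8.5, -1],
  ],
)

```text
time: 17.05
position: [0.6178, 0.1175, 0.3839]
tool_rot: [1.0, 0.009, -0.002, 0.0]
ft_force: [1.1, -0.5, -2.8]
grip_width: 0.01
```

```bash
python3 - <<'E'
from fit1 import *
from rig import robot
p=np.load('fit1.npy');M,Rz=rail(p)
o=robot.get_obs()
# grip pose was TCP (.5402,-.22,.2556), quat -> seat pose
Q=R.from_quat([9.96520980e-01,8.33413922e-02,3.33930517e-04,1.92941071e-04]);seat=np.array([.54018,-.21998,.25561])
print('seat in rail',Rz.inv().apply(seat-M))
plan(o,seat+Q.apply([.085,0,-.125]),Q,8,-1.)
E
```

```text
seat in rail [ 0.02333342 -0.02520579  0.25561   ]
total mm [  0.6 323.4   3.5] deg [ 0.01  0.26 -8.58] |d| 323.4 8.6
[0.1, 40.4, 0.4, 0.0, 0.0, -1.1, -1.0]
[0.1, 80.8, 0.9, 0.0, 0.1, -2.1, -1.0]
[0.2, 121.3, 1.3, 0.0, 0.1, -3.2, -1.0]
[0.3, 161.7, 1.7, 0.0, 0.1, -4.3, -1.0]
[0.4, 202.1, 2.2, 0.0, 0.2, -5.4, -1.0]
[0.4, 242.5, 2.6, 0.0, 0.2, -6.4, -1.0]
[0.5, 282.9, 3.0, 0.0, 0.2, -7.5, -1.0]
[0.6, 323.4, 3.5, 0.0, 0.3, -8.6, -1.0]
```

>>> carry_out(
  series=[
    [0, 5, 0, 0, 0, 0, -1],
    [2, 20, 0, 0, 0, -0.5, -1],
    [4, 43, 0, 0, 0, -1, -1],
    [6, 70, 0, 0, 0, -1.8, -1],
    [8, 98, 0, 0, 0, -2.5, -1],
    [8, 126, 0, 0, 0, -3.3, -1],
    [8, 154, 0, 0, 0, -4, -1],
    [8, 182, 0, 0, 0, -4.8, -1],
  ],
)

```text
time: 18.05
position: [0.6278, -0.0648, 0.384]
tool_rot: [0.999, 0.051, -0.003, 0.0]
ft_force: [0.6, 0.2, -2.7]
grip_width: 0.0096
```

```bash
python3 - <<'E'
from fit1 import *
from rig import robot
o=robot.get_obs()
Q=R.from_quat([9.96520980e-01,8.33413922e-02,3.33930517e-04,1.92941071e-04]);seat=np.array([.54018,-.21998,.25561])
plan(o,seat+Q.apply([.085,0,-.125]),Q,1,-1.)
E
```

```text
total mm [-18.2 139.9   3.4] deg [-0.04  0.33 -3.7 ] |d| 141.2 3.7
[-18.2, 139.9, 3.4, -0.0, 0.3, -3.7, -1.0]
```

>>> carry_out(
  series=[
    [-2, 28, 0.5, 0, 0.1, -0.8, -1],
    [-5, 55, 1, 0, 0.1, -1.6, -1],
    [-8, 81, 2, 0, 0.2, -2.3, -1],
    [-12, 104, 3, 0, 0.3, -3, -1],
    [-15, 122, 3.4, 0, 0.3, -3.5, -1],
    [-17, 134, 3.4, 0, 0.3, -3.7, -1],
    [-18, 140, 3.4, 0, 0.3, -3.7, -1],
    [-18, 140, 3.4, 0, 0.3, -3.7, -1],
  ],
)

```text
time: 19.05
position: [0.6243, -0.2059, 0.3808]
tool_rot: [0.997, 0.083, 0.0, -0.0]
ft_force: [-0.1, -0.2, -3.0]
grip_width: 0.0094
```

>>> carry_out(
  series=[
    [0, 0, 0, 0, 0, 0, -1],
    [0, 0, 0, 0, 0, 0, -1],
    [0, 0, 0, 0, 0, 0, -1],
    [0, 0, 0, 0, 0, 0, -1],
    [0, 0, 0, 0, 0, 0, -1],
    [0, 0, 0, 0, 0, 0, -1],
  ],
)

```text
time: 19.8
position: [0.6243, -0.206, 0.3808]
tool_rot: [0.997, 0.083, 0.0, -0.0]
ft_force: [-0.1, -0.5, -3.2]
grip_width: 0.0096
```

```bash
python3 snap.py scene pics/s17.png; python3 snap.py wrist pics/w17.png; python3 - <<'E'
from fit1 import *
from rig import robot
o=robot.get_obs()
Q=R.from_quat([9.96520980e-01,8.33413922e-02,3.33930517e-04,1.92941071e-04]);seat=np.array([.54018,-.21998,.25561])
plan(o,seat+Q.apply([.055,0,-.036]),Q,1,-1.)
crop('pics/s17.png',120,40,320,190,'pics/s17a.png')
E
```

```text
19.85 [ 0.62422174 -0.20587735  0.38074887] [ 9.96520464e-01  8.33480550e-02  1.25366642e-04 -2.26739828e-04] [-0.78777851 -0.25892854 -2.4669142 ] 0.009807107352990658
19.9 [ 0.62416406 -0.20586696  0.38074421] [ 9.96523963e-01  8.33060528e-02  8.10870045e-05 -2.94233966e-04] [-0.58746869  0.31188297 -2.28845936] 0.009672634877313319
total mm [-30.2   0.   89.1] deg [-0.06  0.02 -0.  ] |d| 94.1 0.1
[-30.2, 0.0, 89.1, -0.1, 0.0, -0.0, -1.0]
```

View pics/s17a.png

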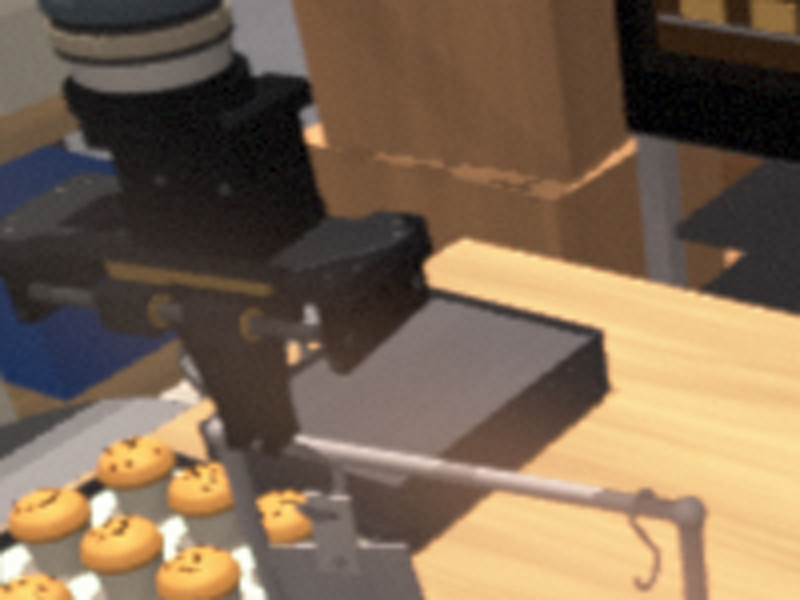

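View pics/w17.png

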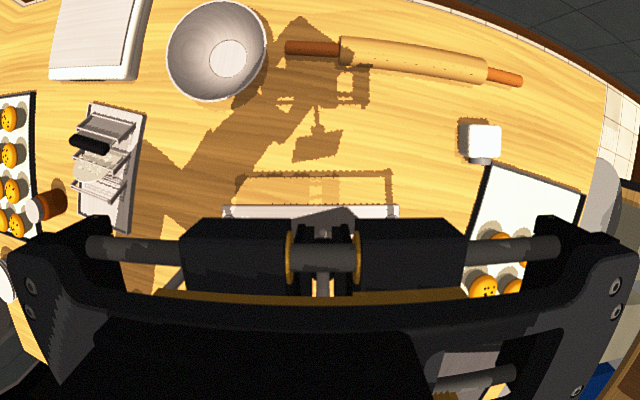

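>>> carry_out(
  series=[
    [-3, 0, 6, 0, 0, 0, -1],
    [-9, 0, 22, 0, 0, 0, -1],
    [-16, 0, 44, 0, 0, 0, -1],
    [-23, 0, 65, 0, 0, 0, -1],
    [-28, 0, 82, 0, 0, 0, -1],
    [-30, 0, 89, 0, 0, 0, -1],
    [-30, 0, 90.6, 0, 0, 0, -1],
    [-30, 0, 90.6, 0, 0, 0, -1],
  ],
)

```text
time: 20.9
position: [0.5953, -0.2111, 0.2909]
tool_rot: [0.997, 0.083, 0.001, 0.0]
ft_force: [0.4, 0.3, -2.2]
grip_width: 0.0097
```

```bash
python3 snap.py scene pics/s18.png; python3 snap.py wrist pics/w18.png; python3 - <<'E'
from fit1 import *
from rig import robot
o=robot.get_obs()
Q=R.from_quat([9.96520980e-01,8.33413922e-02,3.33930517e-04,1.92941071e-04]);seat=np.array([.54018,-.21998,.25561])
plan(o,seat+Q.apply([.0,0,-.0345]),Q,1,-1.)
crop('pics/s18.png',140,80,300,200,'pics/s18a.png')
crop('pics/w18.png',240,140,400,260,'pics/w18a.png')
E
```

```text
20.95 [ 0.59537407 -0.21112738  0.29102947] [9.96515878e-01 8.33961376e-02 1.02792131e-03 3.64564852e-04] [ 0.94605824  0.92564224 -1.49755517] 0.009742752790228132
21.0 [ 0.59527597 -0.21106088  0.291036  ] [9.96512910e-01 8.34329241e-02 9.31550721e-04 3.14519212e-04] [ 0.77443365  0.52813071 -2.46762188] 0.009117216306743278
total mm [-55.8  -0.4   0.8] deg [ 0.02 -0.07  0.01] |d| 55.8 0.1
[-55.8, -0.4, 0.8, 0.0, -0.1, 0.0, -1.0]
```

View pics/s18a.png

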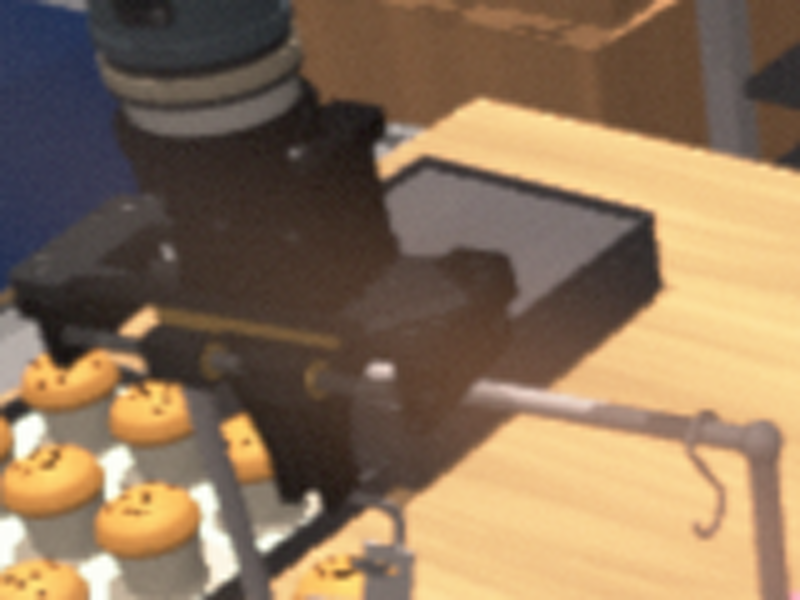

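View pics/w18a.png

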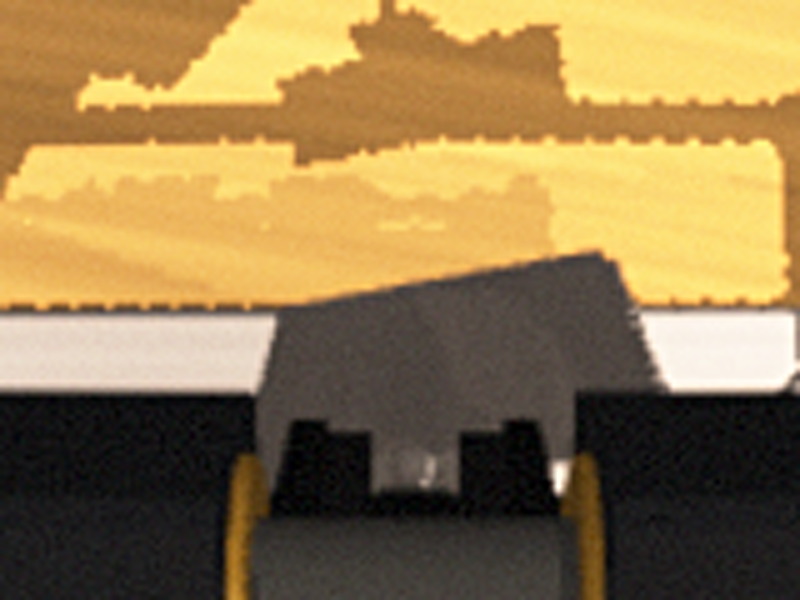

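>>> carry_out(
  series=[
    [-4, 0, 0.5, 0, 0, 0, -1],
    [-12, -0.2, 0.5, 0, 0, 0, -1],
    [-22, -0.3, 0.5, 0, 0, 0, -1],
    [-32, -0.4, 0.5, 0, 0, 0, -1],
    [-42, -0.4, 0.5, 0, 0, 0, -1],
    [-50, -0.4, 0.5, 0, 0, 0, -1],
    [-54.5, -0.4, 0.5, 0, 0, 0, -1],
    [-55.5, -0.4, 0.5, 0, 0, 0, -1],
  ],
)

```text
time: 22.0
position: [0.5403, -0.22, 0.2905]
tool_rot: [0.997, 0.083, 0.001, 0.0]
ft_force: [0.3, 1.2, -1.8]
grip_width: 0.0099
```

```bash
python3 snap.py scene pics/s19.png; python3 snap.py top pics/t19.png; python3 - <<'E'
from fit1 import *
from rig import robot
o=robot.get_obs()
Q=R.from_quat([9.96520980e-01,8.33413922e-02,3.33930517e-04,1.92941071e-04]);seat=np.array([.54018,-.21998,.25561])
plan(o,seat,Q,1,-1.)
crop('pics/s19.png',140,80,300,200,'pics/s19a.png')
E
```

```text
22.05 [ 0.54048642 -0.2200132   0.29051818] [9.96520336e-01 8.33412576e-02 1.13609810e-03 4.04860717e-04] [ 0.80380559  0.17455446 -3.5390771 ] 0.00986901568558217
22.1 [ 0.54070344 -0.22001121  0.29053118] [9.96517077e-01 8.33789229e-02 1.21596364e-03 4.38045472e-04] [ 0.5080495   0.23927759 -2.87425812] 0.009859954075781144
total mm [-0.6 -0.2 34.9] deg [ 0.04 -0.1   0.  ] |d| 34.9 0.1
[-0.6, -0.2, 34.9, 0.0, -0.1, 0.0, -1.0]
```

View pics/s19a.png

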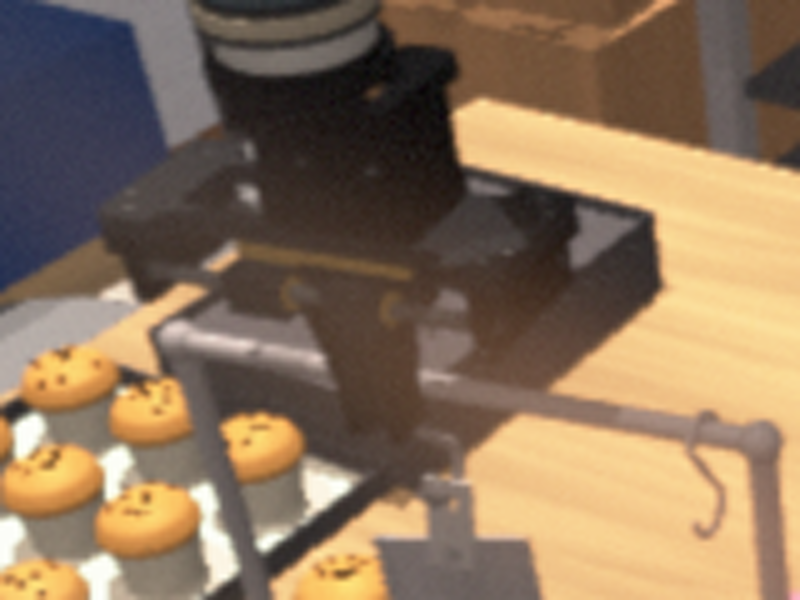

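>>> carry_out(
  series=[
    [-0.5, 0, 3, 0, 0, 0, -1],
    [-0.5, -0.2, 8, 0, 0, 0, -1],
    [-0.5, -0.2, 14, 0, 0, 0, -1],
    [-0.5, -0.2, 20, 0, 0, 0, -1],
    [-0.5, -0.2, 26, 0, 0, 0, -1],
    [-0.5, -0.2, 31, 0, 0, 0, -1],
    [-0.5, -0.2, 34, 0, 0, 0, -1],
    [-0.5, -0.2, 34.4, 0, 0, 0, -1],
  ],
)

```text
time: 23.1
position: [0.5402, -0.2199, 0.2559]
tool_rot: [0.997, 0.083, 0.001, 0.0]
ft_force: [-0.0, 1.0, -3.1]
grip_width: 0.0096
```

```bash
python3 snap.py scene pics/s20.png; python3 - <<'E'
from h import *
crop('pics/s20.png',140,80,300,200,'pics/s20a.png')
E
```

```text
23.15 [ 0.5402803  -0.21991924  0.2560743 ] [9.96517715e-01 8.33714442e-02 1.21160095e-03 4.22086681e-04] [ 0.0263312   0.61706071 -2.82263635] 0.009430003233422222
```

View pics/s20a.png

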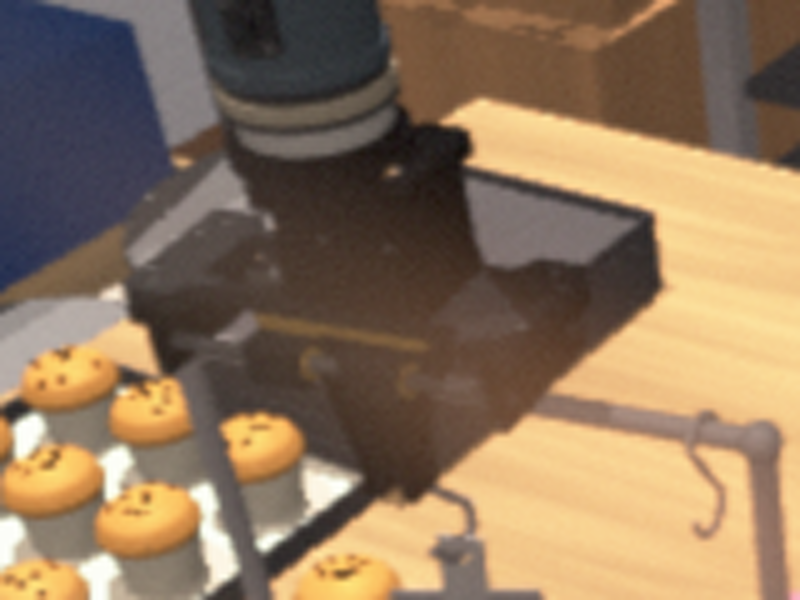

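>>> carry_out(
  series=[
    [0, 0, 0.4, 0, 0, 0, -1],
    [0, 0, 0.8, 0, 0, 0, -1],
    [0, 0, 0.8, 0, 0, 0, -1],
    [0, 0, 0.8, 0, 0, 0, -1],
    [0, 0, 0.8, 0, 0, 0, -1],
  ],
)

```text
time: 23.78
position: [0.5404, -0.22, 0.2556]
tool_rot: [0.997, 0.083, 0.001, 0.001]
ft_force: [0.2, -0.5, -0.5]
grip_width: 0.0098
```

```bash
python3 - <<'E'
from rig import robot
o=robot.get_obs();print(o['position'],o['ft_force'],o['moment'])
E
```

```text
[ 0.54038601 -0.22004114  0.2555726 ] [ 0.21583662 -0.54264574 -0.51743987] [0.04836263 0.08808453 0.03016934]
```

>>> carry_out(
  series=[
    [0, 0, 0, 0, 0, 0, -1],
    [0, 0, 0, 0, 0, 0, -1],
    [0, 0, 0, 0, 0, 0, -1],
    [0, 0, 0, 0, 0, 0, -1],
    [0, 0, 0, 0, 0, 0, -1],
    [0, 0, 0, 0, 0, 0, -1],
    [0, 0, 0, 0, 0, 0, -0.75],
    [0, 0, 0, 0, 0, 0, -0.7],
  ],
  force=5,
)

```text
time: 24.78
position: [0.5405, -0.2203, 0.2557]
tool_rot: [0.997, 0.083, 0.002, 0.001]
ft_force: [0.0, 0.3, 0.3]
grip_width: 0.012
```

>>> carry_out(
  series=[
    [0, 0, 0, 0, 0, 0, -0.5],
    [0, 0, 0, 0, 0, 0, -0.2],
    [0, 0, 0, 0, 0, 0, 0],
    [0, 0, 0, 0, 0, 0, 0],
    [0, 0, 0, 0, 0, 0, 0],
    [0, 0, 0, 0, 0, 0, 0],
  ],
)

```text
time: 25.52
position: [0.5405, -0.2203, 0.2557]
tool_rot: [0.997, 0.083, 0.002, 0.001]
ft_force: [0.2, 0.1, -0.5]
grip_width: 0.0431
```

```bash
python3 snap.py scene pics/s21.png; python3 snap.py wrist pics/w21.png; python3 - <<'E'
from h import *
crop('pics/s21.png',140,80,320,215,'pics/s21a.png')
crop('pics/w21.png',200,120,440,280,'pics/w21a.png')
E
```

```text
25.575 [ 0.54047497 -0.22030606  0.25566095] [9.96514399e-01 8.34031381e-02 1.47319152e-03 8.93467463e-04] [-0.7503146  -0.10783894  0.51877855] 0.04338822734134614
25.625 [ 0.54050358 -0.22030225  0.25567465] [9.96513264e-01 8.34161872e-02 1.49624544e-03 9.03390268e-04] [ 0.62541995  0.09534227 -0.63135745] 0.04344971309145488
```

View pics/s21a.png

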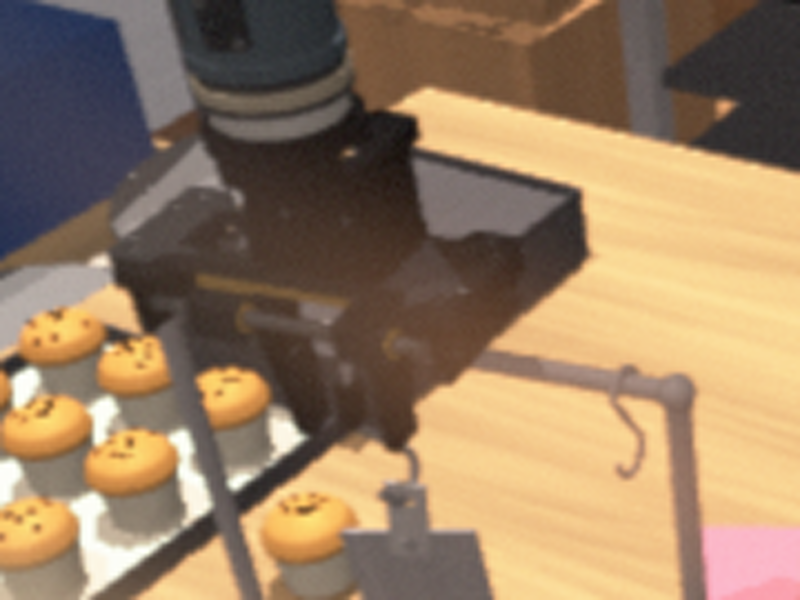

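View pics/w21a.png

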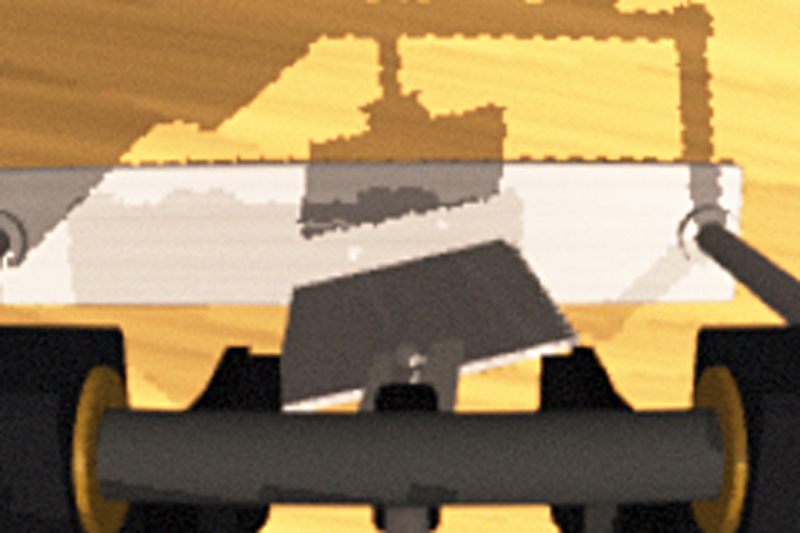

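>>> carry_out(
  series=[
    [0, 0, 0, 0, 0, 0, 0.4],
    [0, 0, -3, 0, 0, 0, 0.4],
    [0, 0, -12, 0, 0, 0, 0.4],
    [0, 0, -28, 0, 0, 0, 0.4],
    [0, 0, -50, 0, 0, 0, 0.4],
    [0, 0, -80, 0, 0, 0, 0.4],
    [0, 0, -115, 0, 0, 0, 0.4],
    [0, 0, -150, 0, 0, 0, 0.4],
  ],
)

```text
time: 26.62
position: [0.54, -0.2201, 0.4083]
tool_rot: [0.997, 0.083, 0.002, 0.001]
ft_force: [-0.5, 0.8, 0.3]
grip_width: 0.0608
```

>>> carry_out(
  series=[
    [-15, 0, -20, 0, 0, 0, 0.4],
    [-40, 0, -35, 0, 0, 0, 0.4],
    [-75, 20, -45, 0, 0, 0, 0.4],
    [-110, 40, -50, 0, 0, 0, 0.4],
    [-120, 50, -50, 0, 0, 0, 0.4],
    [-120, 50, -50, 0, 0, 0, 0.4],
    [-120, 50, -50, 0, 0, 0, 0.4],
    [-120, 50, -50, 0, 0, 0, 0.4],
  ],
)

```text
time: 27.62
position: [0.4305, -0.2884, 0.4576]
tool_rot: [0.996, 0.084, 0.002, 0.001]
ft_force: [-0.8, -0.6, 0.0]
grip_width: 0.0611
```

```bash
python3 snap.py scene pics/s22.png; python3 snap.py wrist pics/w22.png; python3 - <<'E'
from h import *
crop('pics/s22.png',150,110,320,280,'pics/s22a.png')
E
```

```text
27.675 [ 0.43039957 -0.28845306  0.45763629] [0.9964486  0.08416933 0.00211278 0.00111927] [ 0.10681743 -0.07359061  0.57322872] 0.06089617209420715
27.725 [ 0.43031775 -0.28857524  0.45767356] [0.99645707 0.08406807 0.00211654 0.00118052] [ 0.51144011 -0.08589184 -0.07739573] 0.061174580492023754
```

View pics/s22a.png

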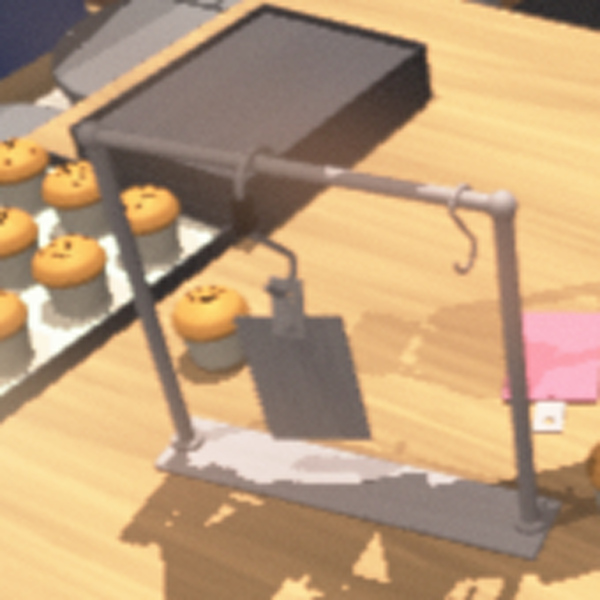

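View pics/s22.png

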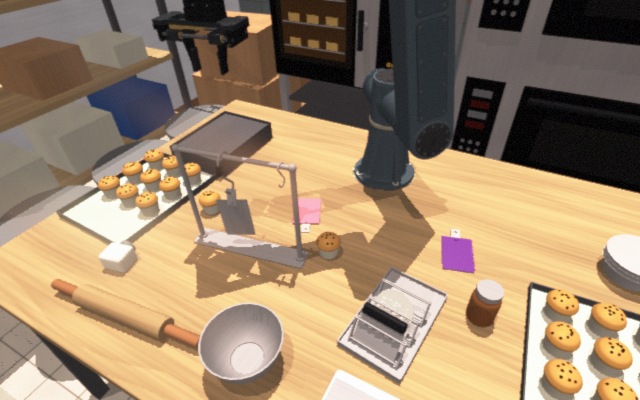

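>>> carry_out(
  series=[
    [0, 0, 0, 0, 0, 0, 0.4],
    [0, 0, 0, 0, 0, 0, 0.4],
    [0, 0, 0, 0, 0, 0, 0.4],
    [0, 0, 0, 0, 0, 0, 0.4],
    [0, 0, 0, 0, 0, 0, 0.4],
    [0, 0, 0, 0, 0, 0, 0.4],
    [0, 0, 0, 0, 0, 0, 0.4],
    [0, 0, 0, 0, 0, 0, 0.4],
  ],
)

```text
time: 28.72
position: [0.4303, -0.2886, 0.4577]
tool_rot: [0.996, 0.084, 0.002, 0.001]
ft_force: [-0.1, -0.2, -0.3]
grip_width: 0.0608
```

>>> carry_out(
  series=[
    [0, 0, 0, 0, 0, 0, 0.4],
    [0, 0, 0, 0, 0, 0, 0.4],
    [0, 0, 0, 0, 0, 0, 0.4],
    [0, 0, 0, 0, 0, 0, 0.4],
    [0, 0, 0, 0, 0, 0, 0.4],
    [0, 0, 0, 0, 0, 0, 0.4],
    [0, 0, 0, 0, 0, 0, 0.4],
    [0, 0, 0, 0, 0, 0, 0.4],
  ],
)

```text
time: 29.72
position: [0.4303, -0.2886, 0.4577]
tool_rot: [0.996, 0.084, 0.002, 0.001]
ft_force: [0.0, -0.2, -0.3]
grip_width: 0.0612
```

```bash
for i in 1 2 3 4; do python3 snap.py scene pics/s23_$i.png; done; python3 snap.py top pics/t23.png; python3 - <<'E'
from h import *
a=[cv2.imread(f'pics/s23_{i}.png').astype(int)[140:260,170:310] for i in(1,2,3,4)]
b=cv2.imread('pics/s22.png').astype(int)[140:260,170:310]
for x in (b,a[1],a[2],a[3]):
    d=np.abs(cv2.GaussianBlur((x-a[0]).astype(np.float32),(5,5),0)).max(2);print(d.max(),(d>15).sum())
crop('pics/s23_4.png',180,140,270,230,'pics/s23a.png')
print('muffin base',onz('scene',(211,212),0),'top',onz('top',(450,217),.04))
crop('pics/t23.png',320,120,500,255,'pics/t23a.png')
E
```

```text
29.775 [ 0.43030083 -0.28857522  0.45765517] [0.99645686 0.0840708  0.00212063 0.00115326] [0.13148407 0.19812431 0.24217319] 0.06083636113662853
29.825 [ 0.43030275 -0.28857279  0.45767861] [0.99645788 0.08405838 0.00212256 0.00117542] [ 0.84683645 -0.40458116  1.0200201 ] 0.060983388149285694
29.875 [ 0.43030074 -0.28855283  0.45767297] [0.99645689 0.08407026 0.00212722 0.00115273] [ 0.01125066 -0.07158369 -0.46181985] 0.06129294617571086
29.925 [ 0.43030132 -0.28856035  0.45766508] [0.99645739 0.08406472 0.00210755 0.00116527] [-0.30249017  0.64220781 -0.27562166] 0.06073798605718949
29.975 [ 0.43028599 -0.28855024  0.45764616] [0.99645842 0.08405339 0.00208404 0.00114195] [0.35083908 0.1566173  0.41903537] 0.06108248621796391
18.125 4
3.6953125 0
3.1171875 0
3.0429688 0
muffin base [ 0.44632801 -0.39827702  0.        ] top [ 0.44031883 -0.40912135  0.04      ]
```

View pics/s23a.png

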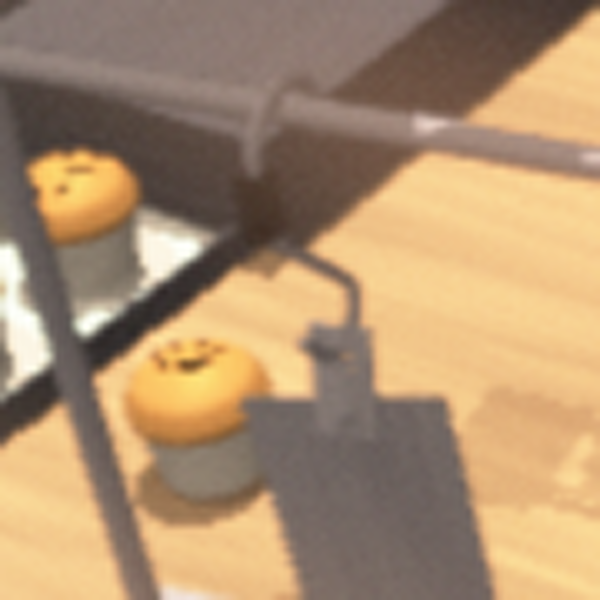

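View pics/t23a.png

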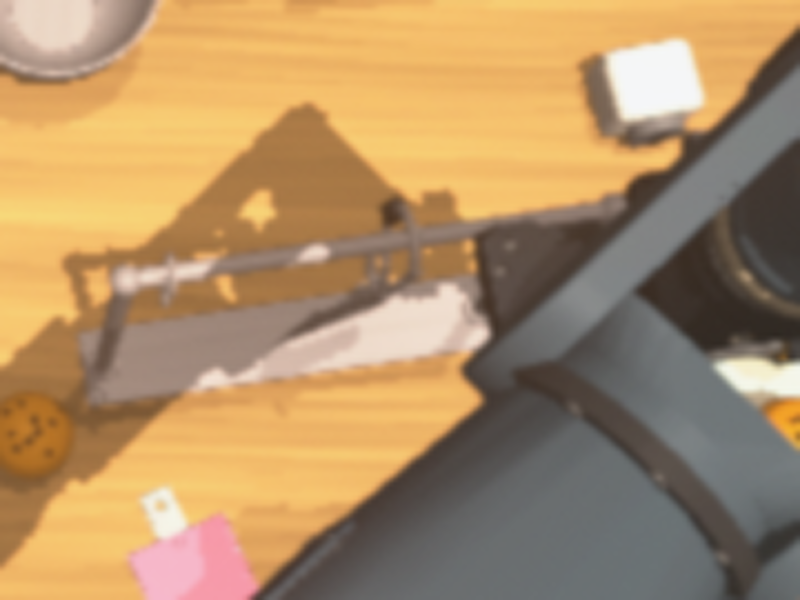

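```bash
python3 -c "
from rig import robot
print(robot.hand_in(), robot.get_obs()['time'])"
```

```text
the job is handed in; nothing more can be done
the job is handed in; nothing more can be done
```

The comb is hanging from the large S-hook on the rail, and I handed the job in at about 30 s.

- **Moves:** I gripped the large S-hook by its sleeve and lifted it off the rail. From beneath, I aligned its tip with the hole in the comb's tab and fed it through. I then drew the comb up along its slanted slot, carried it round the far side of the rail and hung the hook back. The gripper held only the hook's sleeve.
- **Forces:** While feeding, the wrist readings stayed within the sensor's noise of about 1–2 N. They showed about 2–3 N while I carried the comb, and about 0 once the rail took the weight.
- **Final checks:** In the last scene images the hook is on the rail with the comb on its lower bend. Four frames over 0.15 s showed nothing moving. The nearest muffin is about 150 mm from the comb. The small hook, both scrapers, the muffins and the jar look unmoved, and the arm is clear of everything.
- **Disagreement:** At first the wrist camera put the rail about 5 mm off from where the scene and top cameras put it. A joint fit brought this to about 1 px (a few mm) and I aligned the tip by the wrist view alone. The comb hangs slightly turned on the hook, but free.

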